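Stand the multimeter on its tilt leg

ROBOT

A 7-joint arm with a two-finger parallel gripper is mounted at the origin on the work surface. World frame = base frame: x ahead of the robot, y to its left, z up, the work surface at z = 0. Lengths are in m, angles in rad, forces in N, time in s.
With the tool pointing down it reaches from about 0.425 to 0.875 m from the base axis. Payload 8.4 kg.
Tool frame: the origin (TCP) lies at the centre of the arm's flange, where the gripper is bolted on; the fingertips stand 173 mm ahead of it and the grasp point (between the pads) lies 155 mm ahead of it; z points along the fingers, x is the direction in which the jaws open and shut, and the axes are right-handed (so a half turn about z gives the same grasp; the last joint's range is limited). The gripper opens to 85 mm and grips with 20 to 120 N. Pads are 22 mm wide; open, the fingers measure 114 mm over their backs; the gripper's body (76 mm by 85 mm) begins 54 mm behind the grasp point. The pads swing forward as they close: fully open they stand 13 mm farther back than shut.
Start: joints at [1.058, 0.333, 0.04, 1.465, -0.013, 1.343, -0.059], TCP at [0.261, -0.595, 0.405] pointing down, gripper open.
Joint ranges: [-2.58, 2.58], [-0.38, 2.09], [-1.3, 1.39], [0.25, 2.4], [-1.5, 4.64], [0.08, 2.09], [-2.65, 2.65]. Speed limits (rad/s): [2.22, 2.22, 2.79, 2.79, 3.14, 3.14, 3.14].

INTERFACE

Orientations are given as a rotation vector (axis times angle).
In Python, from rig import r gives the robot as it stands. The module is installed in compiled form; this text tells all that it offers.
- The arm moves only by the tool jog_arm, never from a script. Its argument "steps" is text: rows parted by semicolons, each of 7 numbers parted by spaces: the shift along the tool's x, y, z in units of 60 mm (1.0 is 60 mm), then the turn, a rotation vector about the tool's x, y, z in units of 5 degrees (1.0 is 5 degrees), then the opening, from 0 (shut) to 1 (fully open). A call has exactly 8 rows; each row is the pose to reach, as a shift and turn from the pose commanded when the call began, along the tool's axes at that moment; what a row does not reach only later rows make up. A row lasts 1/8 s, in which the tool goes at most 62.5 mm and 10.7 degrees, less where a joint would pass 70% of its speed; a pose out of reach is approached as far as the arm can. A call with a gripper value outside its range is refused whole. The fingers move at their own pace and stop on an object; "force" is the grip in N (left out, the last holds). Time passes only in rows, so rows that repeat a pose let the fingers close, or fill a call up. It gives the time, the measured TCP pose, the force and the opening at its end, in the units of the state.
- r.sense(): the state, without advancing time (a new reading comes with each control period).
- r.camera(name): name is "side" or "top" or "wrist"; returns the picture (480x640x3 uint8, red, green, blue); there is no depth.
- r.calibration(name): a dict with "fx", "fy", "cx", "cy" (pixels), "T" (4x4, takes a point from camera to world coordinates); the wrist camera has in their place "mount" (4x4, takes a point from camera to tool coordinates, whose origin is the TCP and whose axes are the tool frame's). Camera axes: x right, y up, looking along -z (the intrinsics and any distortion apply to the point x, -y, -z); pixel columns grow to the right and rows downward; lengths in m; the calibration is good to about 2 mm. The wrist camera is an equidistant fisheye: a pixel r from the principal point sees the ray r / f radians off the axis. A picture is of the moment at which its call begins: read the wrist's pose just before it. calibration takes no time and is no camera call.
- r.finish_job(): hands the job in, once; it reports no verdict.
Trained networks look in the newest picture that a camera, given by its name, has taken for a name from the list of things; names that differ only in an ending like _2 or _b are one class to them, and where a whole thing is asked for, a point or a joint stands for the part that bears it (a point fixed in the world has none). Each returns a list of dicts, best first, with "p" (0 to 1); they miss things now and then, are a little off and sometimes report something else, mostly with a low value. They report only what shows in the picture. A call takes as long as a camera call. They do not tell look-alikes from the thing itself.
- r.search_frame(camera, thing): "box" ([left, top, right, bottom] in pixels, round what is visible of it).
The state is a dict: "time": time; "joint_pos": joint angles; "qd": joint speeds; "tau": joint torques, N m; "tool_pos": TCP position; "tcp_rot": TCP orientation; "wrist_force": force on the tool from outside, world axes, zero at the start; "ft_torque": the same for the moment, N m; "gripper_width": finger opening in m.
Only numpy, scipy, OpenCV 4.12 (cv2) and the standard library are available. Lean on these libraries where they do the work, as an engineer would, in place of code of your own. Each camera call takes 0.05 s, during which the arm holds its last target.

TASK

The multimeter is lying on its face on the repair bench. Unfold the yellow hinged leg on its back all the way to its stop, then stand the meter on the green mat, leaning back on its bottom edge and the leg, with its screen looking towards the mat's yellow stripe. Lower it gently: do not let it fall or slam onto the mat or its leg. Leave the spray can, the terminal block, the screw jar and the screwdriver where they are.

Things in the scene. Friction and masses are not known exactly. Their poses are not given: they have to be found in the camera images.
- meter_mid (a point): centre of the multimeter, a blue and grey block 150 x 64 x 42 mm, about 0.37 kg; starts face down, this point 21 mm up. Axes: x to its top (screen) end, y across its width, z out of its back. Its bottom end is flat and square: it can also be stood bolt upright on it, the open leg then touching nothing. On bottom edge and leg, x leans back about 0.58 rad from vertical
- meter_heel (a point): middle of the edge between the meter's bottom end and its back, at (-75, 0, +21) mm from the meter's centre in the meter's axes; it turns with the meter. The meter stands on this edge
- leg (a joint): angle of the yellow leg: 0 = folded flat on the meter's back, 0.95 rad = its stop, fully unfolded. It starts at 0 to 0.15. Friction holds it where it is left (about 0.06 N m, under 1 N at the foot)
- leg_hinge (a point): hinge axis of the leg, parallel to the meter's y, at (+25, 0, +25.5) mm from the meter's centre in the meter's axes. This point's axes turn with the leg: its -x points down the leg to the foot
- leg_foot (a point): centre of the leg's black rubber foot, a roller 28 mm wide (along the meter's y), 16 mm in diameter, 80 mm down the leg and 4 mm to its outer side; its flat ends can be pinched. Folded, it lies 8.5 mm above the meter's back near the bottom end. The rest of the leg is a bar 28 mm wide, 8 mm thick. Unfolding swings the foot up and towards the top end
- mat: green mat fixed to the bench, 200 (x) by 180 (y) mm, 3 mm thick; origin at the centre of its underside; the yellow stripe runs along its +x edge, away from the robot
- spray: spray can, 52 mm diameter, 120 mm tall, standing; origin at its base centre. Not to be disturbed
- terminal: green terminal block, 34 x 70 mm, 32 mm tall; origin at its base centre. Not to be disturbed
- screwjar: small amber jar of screws, 48 mm diameter, 50 mm tall; origin at its base centre. Not to be disturbed
- driver: screwdriver lying on the bench, 190 mm long along its x; origin under its middle. Not to be disturbed
There are look-alikes about, which are no part of the job. What is meant by the part that bears meter_mid is not orange or purple, and is the larger of those in its own colour.

How it is judged:
By the outcome, as a careful person would: the job done as asked, in the order asked, and still so for the second after the job is handed in, with the robot touching nothing.
It also fails if it takes over 72 s, if anything falls off the work surface, if the arm or the gripper's body presses on something with over 40 N, if the wrist force passes 120 N, or if a joint passes its speed limit or range.

## Working session

There is one attempt and no reset: what is moved stays moved. The work goes in short steps, Python scripts to look and compute and a tool call to move; the robot and the scene stay as the last step left them, time stands still between calls to the robot, and variables do not carry over. Pictures are saved under pics/ and viewed, and the job is handed in when it is done.

Besides the shell and the picture viewer there is one more tool, called after "Call:" in YAML: its name, and indented under it one key for each argument. jog_arm: Moves the arm, as the interface text tells. Its arguments: {"type":"object","properties":{"steps":{"type":"string"},"force":{"type":"number"}},"required":["steps"]}

```bash
ls; mkdir -p pics
python3 - <<'E'
from rig import r
import cv2
s=r.sense();print(s)
for n in ["side","top","wrist"]:
    im=r.camera(n);cv2.imwrite(f"pics/{n}0.png",im[:,:,::-1]);print(n,r.calibration(n))
for t in ["meter_mid","leg","leg_foot","mat","spray","terminal","screwjar","driver"]:
    for c in ["top","side"]:
        print(t,c,[(d['box'],round(d['p'],2)) for d in r.search_frame(c,t)])
print(r.sense()['time'])
E
```

```text
pics
{'time': 0.0, 'joint_pos': array([ 1.05781149,  0.33390598,  0.03991946,  1.4662849 , -0.01337952,
        1.34329244, -0.05847385]), 'qd': array([-0.00053589, -0.0001957 , -0.0008493 ,  0.00080678,  0.00033971,
       -0.00020065, -0.00155278]), 'tau': array([ 7.71055475e-04, -6.58552337e+01,  1.36572104e+00, -4.05560625e+01,
        1.66437321e-02,  1.25514268e-02, -2.04687484e-05]), 'tool_pos': array([ 0.26124276, -0.59499641,  0.40381819]), 'tcp_rot': array([-2.62972907e+00,  1.71736066e+00,  2.25231749e-03]), 'wrist_force': array([-0.03496418, -0.54385199,  0.49184847]), 'ft_torque': array([-0.04128877, -0.01287789, -0.01601403]), 'gripper_width': 0.08597136694142056}
side {'fx': 520.3318624413376, 'fy': 520.3318624413376, 'cx': 312.5788288025492, 'cy': 238.03038251746221, 'T': array([[-0.93754812,  0.20919791, -0.27792041,  0.17874257],
       [-0.34765995, -0.53672484,  0.76880362,  1.01564957],
       [ 0.01166532,  0.81741219,  0.5759351 ,  0.79542815],
       [ 0.        ,  0.        ,  0.        ,  1.        ]])}
top {'fx': 604.6172308007915, 'fy': 604.6172308007915, 
[... 1600 characters left out ...]
, ([304.7, 152.0, 337.2, 162.3], 0.59), ([391.2, 228.6, 420.8, 240.9], 0.57), ([316.9, 195.2, 349.1, 208.6], 0.52)]
mat top [([476.6, 265.5, 512.6, 285.7], 0.65), ([310.8, 313.3, 337.0, 335.0], 0.37)]
mat side [([226.9, 258.3, 319.5, 317.4], 0.6)]
spray top [([123.6, 234.4, 157.2, 265.2], 0.74)]
spray side [([214.2, 307.3, 245.1, 367.1], 0.91)]
terminal top [([477.6, 260.1, 514.3, 285.2], 0.59)]
terminal side [([363.6, 173.1, 376.4, 191.8], 0.55)]
screwjar top [([312.1, 315.9, 336.7, 334.7], 0.61)]
screwjar side [([359.3, 241.5, 377.8, 269.5], 0.88)]
driver top [([315.7, 116.2, 340.7, 192.5], 0.89)]
driver side [([215.1, 305.6, 247.6, 369.3], 0.74), ([201.1, 217.6, 269.4, 225.2], 0.59)]
0.95
```

View pics/top0.png

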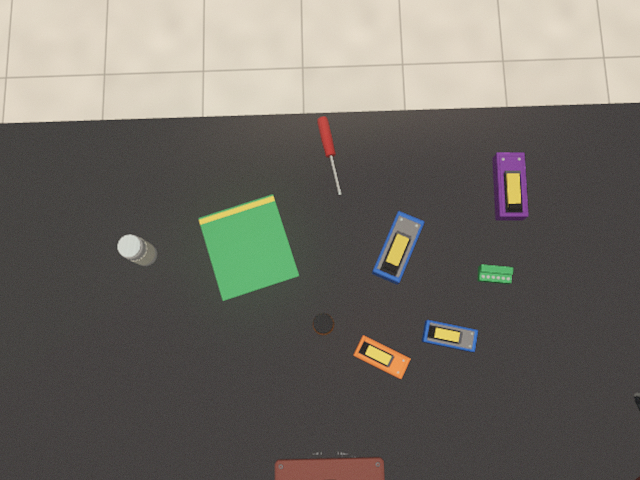

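View pics/side0.png

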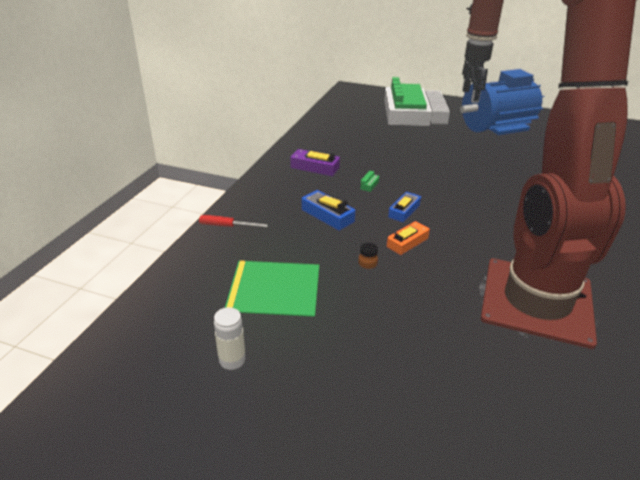

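View pics/wrist0.png

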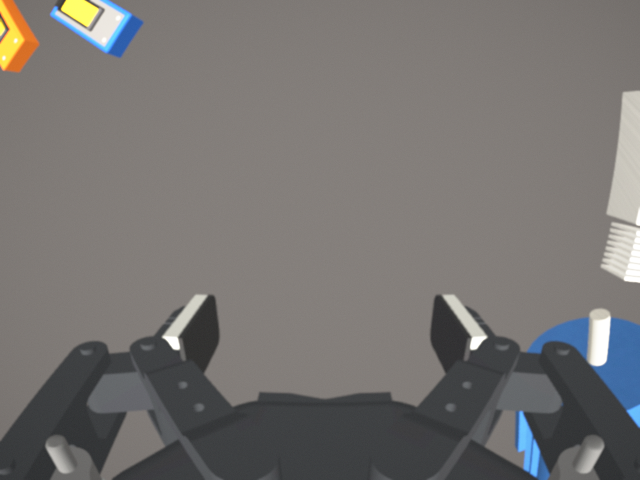

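```bash
python3 -c "
import cv2
a=cv2.imread('pics/top0.png')[190:400,330:560];cv2.imwrite('pics/topcrop0.png',cv2.resize(a,None,fx=2.8,fy=2.8,interpolation=2))"
```

```text
(no output)
```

View pics/topcrop0.png

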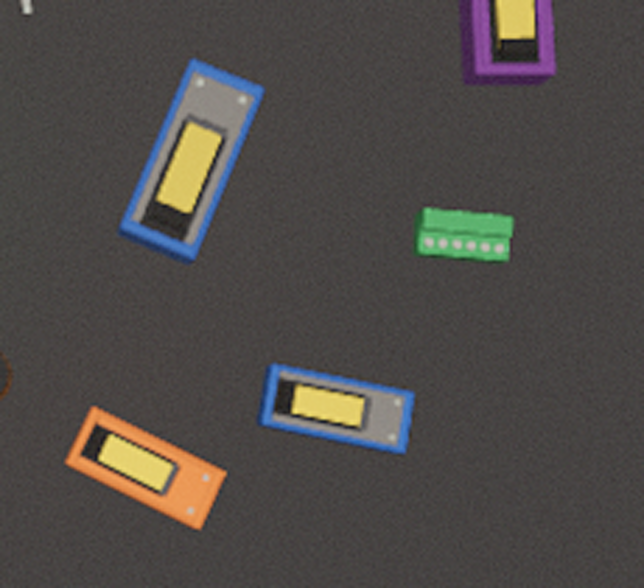

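Candidates in the top view: large blue meter (399,247), small blue meter (450,336), orange meter (382,357), purple meter (512,185). The target is the larger blue one at (399,247). The black foot marks its bottom end, at the lower left. The mat's yellow stripe is on the far edge at (237,209).

```bash
cat > h.py <<'E'
import numpy as np, cv2
from scipy.spatial.transform import Rotation as R
def ray(cal,u,v,T=None):
    d=np.array([(u-cal['cx'])/cal['fx'],-(v-cal['cy'])/cal['fy'],-1.])
    T=cal['T']; return T[:3,3],T[:3,:3]@d
def hit(cal,u,v,z):
    o,d=ray(cal,u,v); return o+d*(z-o[2])/d[2]
def proj(cal,P):
    P=np.atleast_2d(P);T=cal['T'];c=(P-T[:3,3])@T[:3,:3]
    return np.c_[cal['cx']+cal['fx']*c[:,0]/-c[:,2],cal['cy']-cal['fy']*c[:,1]/-c[:,2]]
def wproj(cal,s,P):
    P=np.atleast_2d(P);Rt=R.from_rotvec(s['tcp_rot']).as_matrix()
    t=(P-s['tool_pos'])@Rt;M=cal['mount'];c=(t-M[:3,3])@M[:3,:3]
    x,y,z=c[:,0],-c[:,1],-c[:,2];rr=np.hypot(x,y);th=np.arctan2(rr,z)
    k=cal['fx']*th/np.maximum(rr,1e-9)
    return np.c_[cal['cx']+k*x,cal['cy']+k*y]
E
python3 - <<'E'
from h import *
from rig import r
s=r.sense();print(R.from_rotvec(s['tcp_rot']).as_matrix().round(3))
cal=r.calibration('top');im=cv2.imread('pics/top0.png');hsv=cv2.cvtColor(im,cv2.COLOR_BGR2HSV)
# mat incl stripe
sub=lambda lo,hi:cv2.inRange(hsv,np.array(lo),np.array(hi))
def rect(m,x0,y0,x1,y1):
    mm=np.zeros_like(m);mm[y0:y1,x0:x1]=m[y0:y1,x0:x1]
    p=np.argwhere(mm>0)[:,::-1].astype(np.float32);return p
m=sub((20,100,80),(90,255,255));p=rect(m,180,180,310,310)
w=np.array([hit(cal,u,v,.003)[:2] for u,v in p],np.float32);print('mat',cv2.minAreaRect(w))
st=sub((20,100,120),(34,255,255));p=rect(st,180,180,310,310)
w=np.array([hit(cal,u,v,.003)[:2] for u,v in p],np.float32);print('stripe',cv2.minAreaRect(w))
m=sub((100,130,50),(125,255,255));p=rect(m,365,200,435,290)
w=np.array([hit(cal,u,v,.042)[:2] for u,v in p],np.float32);print('meter(z42)',cv2.minAreaRect(w))
st=sub((20,80,120),(34,255,255));p=rect(st,365,200,435,290)
w=np.array([hit(cal,u,v,.05)[:2] for u,v in p],np.float32);print('leg yellow',cv2.minAreaRect(w))
for n,b,z in [('spray',[123.6,234.4,157.2,265.2],.0),('term',[477.6,260.1,514.3,285.2],.016),('jar',[312.1,315.9,336.7,334.7],.025),('driver',[315.7,116.2,340.7,192.5],.01)]:
    print(n,hit(cal,b[0],b[1],z)[:2],hit(cal,b[2],b[3],z)[:2])
# small blue, orange
for b in ([421.3,318.1,479.7,353.4],[353.3,337.8,409.5,377.8]): print(hit(cal,(b[0]+b[2])/2,(b[1]+b[3])/2,.02))
E
```

```text
[[ 0.402 -0.916 -0.   ]
 [-0.916 -0.402  0.   ]
 [-0.    -0.    -1.   ]]
mat ((0.5795073509216309, 0.17084750533103943), (0.20073311030864716, 0.1814361959695816), 16.56390380859375)
stripe ((0.665870189666748, 0.1965370625257492), (0.012676116079092026, 0.1814396232366562), 16.66187286376953)
meter(z42) ((0.5618255138397217, -0.16666263341903687), (0.06379085034132004, 0.153227761387825), 64.87036895751953)
leg yellow ((0.554884672164917, -0.16338086128234863), (0.029718151316046715, 0.06814758479595184), 65.1942367553711)
spray [0.61657266 0.45729562] [0.54266888 0.37779027]
term [ 0.53076291 -0.34470619] [ 0.4724248 -0.421251 ]
jar [0.41673537 0.02675435] [ 0.37463688 -0.02582459]
driver [0.88493653 0.00814296] [ 0.69756263 -0.04484118]
[ 0.36589706 -0.27301241  0.02      ]
[ 0.32279209 -0.12103617  0.02      ]
```

```bash
cat >> h.py <<'E'
c25=np.deg2rad(-25.0)
MC=np.array([.563,-.1673,.021]); XM=np.array([np.cos(c25),np.sin(c25),0]); ZM=np.array([0,0,1.]); YM=np.cross(ZM,XM)
def tool(x,z): 
    x=x/np.linalg.norm(x);z=z/np.linalg.norm(z);return np.c_[x,np.cross(z,x),z]
def go(s,Rt,p,n=8):
    R0=R.from_rotvec(s['tcp_rot']).as_matrix()
    d=R0.T@(p-s['tool_pos'])/.06; w=R.from_matrix(R0.T@Rt).as_rotvec()/np.deg2rad(5)
    print('shift',d.round(3),'turn',w.round(2),'mm',np.linalg.norm(d*60).round(1),'deg',(np.linalg.norm(w)*5).round(1)); return d,w
E
python3 - <<'E'
from h import *
from rig import r
s=r.sense()
foot=MC-.055*XM
Rt=tool(-YM,-ZM)
go(s,Rt,np.array([foot[0],foot[1],.32]))
E
```

```text
shift [-5.196 -6.865  1.412] turn [0.   0.   9.74] mm 523.5 deg 48.7
```

Call:
jog_arm:
  steps: "-0.4 -0.5 0 0 0 1 0.6; -1.1 -1.4 0 0 0 2.5 0.6; -1.8 -2.3 0.2 0 0 4 0.6; -2.5 -3.2 0.4 0 0 5.5 0.6; -3.2 -4.2 0.6 0 0 7 0.6; -3.9 -5.1 0.9 0 0 8.5 0.6; -4.5 -6 1.1 0 0 9.74 0.6; -5 -6.6 1.3 0 0 9.74 0.6"
  force: 25

```text
time: 1.95
tool_pos: [0.4906, -0.184, 0.3333]
tcp_rot: [-1.685, 2.65, -0.002]
wrist_force: [1.6, -1.1, 0.0]
gripper_width: 0.0513
```

```bash
cat > look.py <<'E'
import sys
from h import *
from rig import r
s=r.sense();cal=r.calibration('wrist')
im=r.camera('wrist')[:,:,::-1].copy()
cv2.imwrite(f'pics/{sys.argv[1]}.png',im)
print({k:np.round(s[k],4) for k in ['time','joint_pos','tool_pos','tcp_rot','wrist_force','gripper_width']})
E
python3 look.py w1
python3 - <<'E'
from h import *
from rig import r
s=r.sense();cal=r.calibration('wrist');im=cv2.imread('pics/w1.png')
pts=[MC+a*.075*XM+b*.032*YM+.021*ZM for a,b in [(1,1),(1,-1),(-1,-1),(-1,1)]]
uv=wproj(cal,s,np.array(pts));cv2.polylines(im,[uv.astype(np.int32)],True,(0,0,255),1)
for ang in (0,.15):
    h0=MC+.025*XM+.0255*ZM; ux=-(np.cos(ang)*XM-np.sin(ang)*ZM); uz=np.cos(ang)*ZM+np.sin(ang)*XM
    f=h0+.08*ux+.004*uz
    q=wproj(cal,s,np.array([f+.014*YM+.008*uz,f-.014*YM+.008*uz])).astype(int);cv2.line(im,tuple(map(int,q[0])),tuple(map(int,q[1])),(0,255,0) if ang==0 else (255,0,255),1)
    h1=wproj(cal,s,np.array([h0+.014*YM+.004*uz,h0-.014*YM+.004*uz])).astype(int);cv2.line(im,tuple(map(int,h1[0])),tuple(map(int,h1[1])),(255,255,0),1)
cv2.imwrite('pics/w1o.png',im)
E
```

```text
{'time': np.float64(1.95), 'joint_pos': array([ 0.4816,  0.1425, -0.2255,  1.853 ,  0.035 ,  1.1486, -1.7648]), 'tool_pos': array([ 0.4906, -0.184 ,  0.3333]), 'tcp_rot': array([-1.6853e+00,  2.6504e+00, -1.6000e-03]), 'wrist_force': array([ 1.5735, -1.1454,  0.0392]), 'gripper_width': np.float64(0.0513)}
```

View pics/w1o.png

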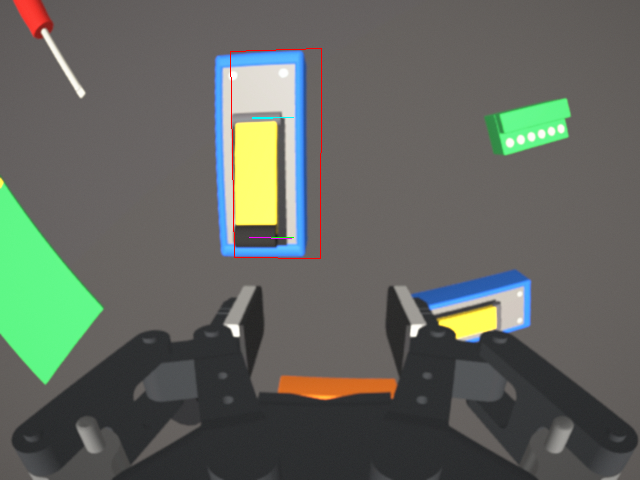

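```bash
cat > ov.py <<'E'
import sys
from h import *
from rig import r
name=sys.argv[1]; angs=[float(a) for a in sys.argv[2:]] or [0,.15]
s=r.sense();cal=r.calibration('wrist')
im=r.camera('wrist')[:,:,::-1].copy();cv2.imwrite(f'pics/{name}.png',im)
print({k:np.round(s[k],4) for k in ['time','joint_pos','qd','tool_pos','tcp_rot','wrist_force','gripper_width']})
pts=[MC+a*.075*XM+b*.032*YM+.021*ZM for a,b in [(1,1),(1,-1),(-1,-1),(-1,1)]]
uv=wproj(cal,s,np.array(pts));cv2.polylines(im,[uv.astype(np.int32)],True,(0,0,255),1)
for ang in angs:
    h0=MC+.025*XM+.0255*ZM; ux=-(np.cos(ang)*XM-np.sin(ang)*ZM); uz=np.cos(ang)*ZM+np.sin(ang)*XM
    f=h0+.08*ux+.004*uz
    q=wproj(cal,s,np.array([f+.014*YM+.008*uz,f-.014*YM+.008*uz])).astype(int);cv2.line(im,tuple(map(int,q[0])),tuple(map(int,q[1])),(0,255,0) if ang==angs[0] else (255,0,255),1)
    h1=wproj(cal,s,np.array([h0+.014*YM+.004*uz,h0-.014*YM+.004*uz])).astype(int);cv2.line(im,tuple(map(int,h1[0])),tuple(map(int,h1[1])),(255,255,0),1)
cv2.imwrite(f'pics/{name}o.png',im)
E
python3 ov.py w2
```

```text
{'time': np.float64(2.0), 'joint_pos': array([ 0.4751,  0.1453, -0.2357,  1.8541,  0.0324,  1.1466, -1.7699]), 'qd': array([ 0.0342, -0.0135,  0.017 ,  0.0052, -0.032 ,  0.0432,  0.1909]), 'tool_pos': array([ 0.4936, -0.1755,  0.3315]), 'tcp_rot': array([-1.6979,  2.6397,  0.0048]), 'wrist_force': array([ 2.7518,  8.8093, -1.8503]), 'gripper_width': np.float64(0.0511)}
```

View pics/w2o.png

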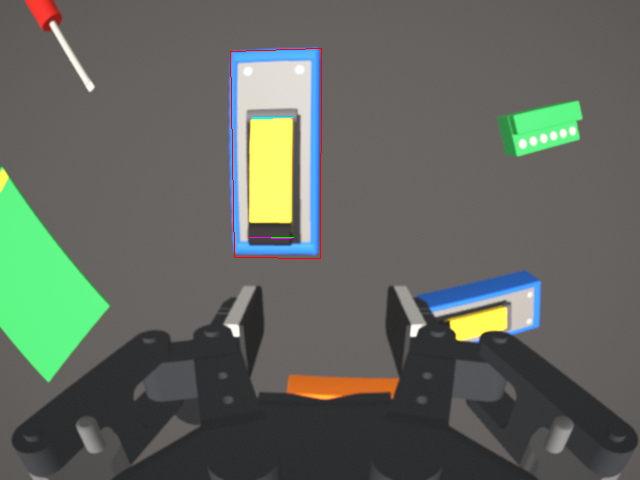

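The overlay matches the larger blue meter within about 1 mm, so the choice and pose are confirmed: back outline (231–321, 48–258), foot at (271,235). Next I descend to pinch the foot.

Run:
```python
from h import *
from rig import r
s=r.sense()
foot=MC-.0545*XM
go(s,tool(-YM,-ZM),np.array([foot[0],foot[1],.217]))
s['tool_pos']=np.array([0.4936, -0.1755,  0.3315])
```

```text
shift [-0.666 -0.09   1.919] turn [0.02 0.03 0.11] mm 122.0 deg 0.6
```

Call:
jog_arm:
  steps: "0 0 0 0 0 0 0.6; 0 0 0 0 0 0 0.6; 0 0 0 0 0 0 0.6; 0 0 0 0 0 0 0.6; 0 0 0 0 0 0 0.6; 0 0 0 0 0 0 0.6; 0 0 0 0 0 0 0.6; 0 0 0 0 0 0 0.6"

```text
time: 3.05
tool_pos: [0.4898, -0.1857, 0.3332]
tcp_rot: [1.688, -2.649, -0.0]
wrist_force: [-0.0, 1.3, -0.2]
gripper_width: 0.0509
```

Run:
```python
from h import *
from rig import r
s=r.sense();print(s['tool_pos'],s['qd'].round(3),s['joint_pos'])
foot=MC-.0545*XM
go(s,tool(-YM,-ZM),np.array([foot[0],foot[1],.217]))
```

```text
[ 0.48984094 -0.18574097  0.33319911] [ 0.    -0.     0.    -0.     0.001  0.001  0.001] [ 0.48398475  0.14275807 -0.22417705  1.85292926  0.03467149  1.14967464
 -1.75898686]
shift [-0.794 -0.067  1.937] turn [ 0. -0.  0.] mm 125.6 deg 0.0
```

Call:
jog_arm:
  steps: "-0.15 0 0.1 0 0 0 0.6; -0.4 -0.03 0.35 0 0 0 0.6; -0.65 -0.05 0.7 0 0 0 0.6; -0.78 -0.065 1.05 0 0 0 0.6; -0.794 -0.067 1.35 0 0 0 0.6; -0.794 -0.067 1.5 0 0 0 0.6; -0.794 -0.067 1.5 0 0 0 0.6; -0.794 -0.067 1.5 0 0 0 0.6"

```text
time: 4.05
tool_pos: [0.5138, -0.1446, 0.2438]
tcp_rot: [-1.687, 2.649, -0.001]
wrist_force: [0.7, 0.8, 0.3]
gripper_width: 0.0514
```

```bash
python3 ov.py w3
```

```text
{'time': np.float64(4.05), 'joint_pos': array([ 0.4159,  0.2601, -0.2543,  1.9175,  0.0785,  0.9724, -1.8819]), 'qd': array([-0.0007, -0.0065, -0.001 , -0.0039, -0.0017, -0.0012,  0.0013]), 'tool_pos': array([ 0.5138, -0.1446,  0.2438]), 'tcp_rot': array([-1.6871e+00,  2.6494e+00, -1.2000e-03]), 'wrist_force': array([0.7109, 0.7757, 0.3172]), 'gripper_width': np.float64(0.0514)}
```

View pics/w3o.png

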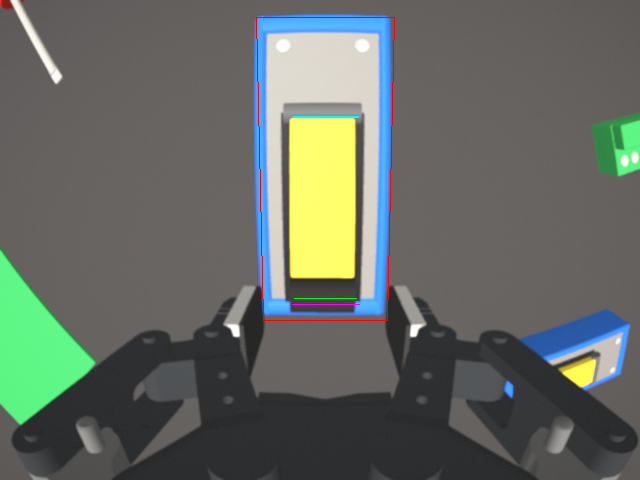

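Call:
jog_arm:
  steps: "0 0 0.12 0 0 0 0.6; 0 0 0.27 0 0 0 0.6; 0 0 0.4 0 0 0 0.6; 0 0 0.45 0 0 0 0.6; 0 0 0.45 0 0 0 0.6; 0 0 0.45 0 0 0 0.4; 0 0 0.45 0 0 0 0.2; 0 0 0.45 0 0 0 0.2"
  force: 25

```text
time: 5.1
tool_pos: [0.5137, -0.1443, 0.2165]
tcp_rot: [-1.688, 2.649, -0.001]
wrist_force: [-0.1, -0.6, 1.0]
gripper_width: 0.0276
```

```bash
python3 ov.py w4
```

```text
{'time': np.float64(5.1), 'joint_pos': array([ 0.4111,  0.2959, -0.2513,  1.9382,  0.0915,  0.9179, -1.8922]), 'qd': array([-0.0001,  0.0016,  0.0009,  0.0004, -0.0001, -0.0007,  0.0007]), 'tool_pos': array([ 0.5137, -0.1443,  0.2165]), 'tcp_rot': array([-1.6881e+00,  2.6491e+00, -6.0000e-04]), 'wrist_force': array([-0.1327, -0.5894,  1.035 ]), 'gripper_width': np.float64(0.0276)}
```

View pics/w4.png

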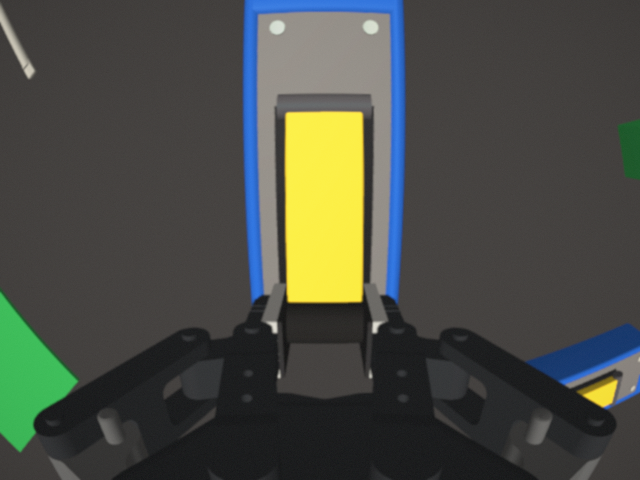

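```bash
cat > fk.py <<'E'
from h import *
from scipy.optimize import least_squares
import itertools
def Tr(p=(0,0,0),ax=None,a=0):
    T=np.eye(4);T[:3,3]=p
    if ax is not None: T[:3,:3]=R.from_euler(ax,a).as_matrix()
    return T
def fk(q,P,sg):
    h,e2,L1,e4,L2,e6,L3,o7=P
    T=Tr((0,0,h),'z',sg[0]*q[0])@Tr((e2,0,0),'y',q[1])@Tr((0,0,L1),'z',sg[1]*q[2])@Tr((e4,0,0),'y',q[3])@Tr((-e4,0,L2),'z',sg[2]*q[4])@Tr((e6,0,0),'y',q[5])@Tr((0,0,L3),'z',sg[3]*q[6]+o7)
    return T
D=[([1.05781149,0.33390598,0.03991946,1.4662849,-0.01337952,1.34329244,-0.05847385],[0.26124276,-0.59499641,0.40381819],[-2.62972907e+00,1.71736066e+00,2.25231749e-03]),
([0.48398475,0.14275807,-0.22417705,1.85292926,0.03467149,1.14967464,-1.75898686],[0.48984094,-0.18574097,0.33319911],[1.688,-2.649,0]),
([0.4159,0.2601,-0.2543,1.9175,0.0785,0.9724,-1.8819],[0.5138,-0.1446,0.2438],[-1.6871,2.6494,-.0012]),
([0.4111,0.2959,-0.2513,1.9382,0.0915,0.9179,-1.8922],[0.5137,-0.1443,0.2165],[-1.6881,2.6491,-.0006]),
([0.4751,0.1453,-0.2357,1.8541,0.0324,1.1466,-1.7699],[0.4936,-0.1755,0.3315],[-1.6979,2.6397,.0048])]
def res(P,sg):
    o=[]
    for q,p,w in D:
        T=fk(q,P,sg);o+=list((T[:3,3]-p)*5);o+=list(R.from_matrix(T[:3,:3].T@R.from_rotvec(w).as_matrix()).as_rotvec())
    return np.array(o+list((np.array(P[[1,3,5]]))*.002))
def fit():
    best=None
    for sg in itertools.product([1,-1],repeat=4):
        for o7 in (0,1.57,3.14,-1.57):
            f=least_squares(res,[.34,0,.4,0,.4,0,.15,o7],args=(sg,))
            if best is None or f.cost<best[0].cost: best=(f,sg)
    return best
if __name__=='__main__':
    f,sg=fit();print(f.cost,sg,f.x.round(4));print(np.abs(f.fun).max())
E
python3 fk.py
```

```text
0.04377166847245426 (-1, -1, -1, -1) [-1.1071  0.1728  0.4709 -0.1246  0.4548 -0.1117 -1.1409 -3.1415]
0.22750604472979635
```

```bash
cat > fk2.py <<'E'
from fk import *
def fk(q,P,sg):
    h,L1,L2,L3,o7,o1,d2,d4,d6,e2,e4,e6=P
    return Tr((0,0,h),'z',sg[0]*q[0]+o1)@Tr((e2,d2,0),'y',q[1])@Tr((0,0,L1),'z',sg[1]*q[2])@Tr((e4,d4,0),'y',q[3])@Tr((-e4,0,L2),'z',sg[2]*q[4])@Tr((e6,d6,0),'y',q[5])@Tr((0,0,L3),'z',sg[3]*q[6]+o7)
def res(P,sg,D=D):
    o=[]
    for q,p,w in D:
        T=fk(q,P,sg);o+=list((T[:3,3]-p)*5);o+=list(R.from_matrix(T[:3,:3].T@R.from_rotvec(w).as_matrix()).as_rotvec())
    reg=(np.array(P)-[.34,.4,.4,.15,0,0,0,0,0,0,0,0])*.003; reg[4]=0
    return np.array(o+list(reg))
if __name__=='__main__':
    L=[]
    for sg in itertools.product([1,-1],repeat=4):
        for o7 in (0,1.57,3.14,-1.57):
            f=least_squares(res,[.34,.4,.4,.15,o7]+[0]*7,args=(sg,))
            L.append((f.cost,sg,f.x.round(3),np.abs(f.fun).max()))
    L.sort(key=lambda a:a[0])
    for l in L[:5]: print(l)
E
python3 fk2.py; python3 -c "
from h import *
for w in ([-2.62972907e+00,1.71736066e+00,2.25231749e-03],[1.688,-2.649,0]):print(R.from_rotvec(w).as_matrix().round(3))"
```

```text
(np.float64(3.14730636359911e-07), (-1, -1, -1, -1), array([ 2.520e-01,  4.820e-01,  5.020e-01,  1.910e-01, -3.144e+00,
       -3.000e-03, -2.400e-02, -2.500e-02,  6.000e-03,  2.000e-03,
       -0.000e+00, -2.000e-03]), np.float64(0.0003995481411462283))
(np.float64(3.1473063635992875e-07), (-1, -1, -1, -1), array([ 2.520e-01,  4.820e-01,  5.020e-01,  1.910e-01, -3.144e+00,
       -3.000e-03, -2.400e-02, -2.500e-02,  6.000e-03,  2.000e-03,
       -0.000e+00, -2.000e-03]), np.float64(0.00039954814102696957))
(np.float64(3.147306363600596e-07), (-1, -1, -1, -1), array([ 2.520e-01,  4.820e-01,  5.020e-01,  1.910e-01,  3.139e+00,
       -3.000e-03, -2.400e-02, -2.500e-02,  6.000e-03,  2.000e-03,
       -0.000e+00, -2.000e-03]), np.float64(0.0003995481410900558))
(np.float64(3.147306363601108e-07), (-1, -1, -1, -1), array([ 2.520e-01,  4.820e-01,  5.020e-01,  1.910e-01,  3.139e+00,
       -3.000e-03, -2.400e-02, -2.500e-02,  6.000e-03,  2.000e-03,
       -0.000e+00, -2.000e-03]), np.float64(0.00039954814106142535))
(np.float64(0.027769993917681507), (-1, -1, 1, -1), array([ 0.07 ,  0.466,  0.464,  0.032,  3.02 , -0.072, -0.044,  0.219,
       -0.174,  0.036, -0.   , -0.03 ]), np.float64(0.14156370923737707))
[[ 0.402 -0.916 -0.001]
 [-0.916 -0.402  0.001]
 [-0.002  0.    -1.   ]]
[[-0.422 -0.906 -0.   ]
 [-0.906  0.422 -0.   ]
 [ 0.     0.    -1.   ]]
```

```bash
cat > ik.py <<'E'
import fk2
from h import *
from scipy.optimize import least_squares
f=least_squares(fk2.res,[.34,.4,.4,.15,3.14]+[0]*7,args=((-1,)*4,))
PP=f.x;SG=(-1,)*4
lo=np.array([-2.58,-.38,-1.3,.25,-1.5,.08,-2.65]);hi=np.array([2.58,2.09,1.39,2.4,4.64,2.09,2.65])
def ik(Rt,p,q0):
    best=None
    for k in range(6):
        rng=np.random.default_rng(k)
        s=np.array(q0) if k==0 else np.clip(np.array(q0)+rng.normal(0,.5,7),lo+.02,hi-.02)
        def fn(q):
            T=fk2.fk(q,PP,SG)
            return np.r_[(T[:3,3]-p)*10,R.from_matrix(T[:3,:3].T@Rt).as_rotvec()*3,(q-q0)*.003]
        g=least_squares(fn,np.clip(s,lo+.01,hi-.01),bounds=(lo,hi))
        T=fk2.fk(g.x,PP,SG);e=(np.linalg.norm(T[:3,3]-p)*1e3,np.degrees(np.linalg.norm(R.from_matrix(T[:3,:3].T@Rt).as_rotvec())))
        if best is None or g.cost<best[2]: best=(g.x,e,g.cost)
    return best[0],np.round(best[1],2)
E
cat > chk.py <<'E'
from ik import *
q=np.array([ 0.4111,  0.2959, -0.2513,  1.9382,  0.0915,  0.9179, -1.8922])
H=MC+.025*XM+.0255*ZM
def foot(a): return H+.08*(-np.cos(a)*XM+np.sin(a)*ZM)+.004*(np.cos(a)*ZM+np.sin(a)*XM)
print('leg arc')
g0=.2165-foot(.05)[2]
for a in (.05,.3,.5,.7,.95,1.0):
  for beta in (a,a/2):
    ap=-np.cos(beta)*ZM-np.sin(beta)*XM
    x,e=ik(tool(-YM,ap),foot(a)-g0*ap,q);print(a,beta,x.round(2),e)
print('grasp')
for phi in (0,.26,.52,.7):
    ap=-np.cos(phi)*ZM-np.sin(phi)*XM
    x,e=ik(tool(-YM,ap),MC+.05*XM-.155*ap,q);print(phi,x.round(2),e)
ym=np.deg2rad(16.6);X=np.array([np.cos(ym),np.sin(ym),0]);Y=np.array([-np.sin(ym),np.cos(ym),0]);Z=ZM
C=np.array([.5795,.1708,.003])
print('final direct')
for phi in (0,.26,.52,.7):
  for th in (0,.58):
    xm=np.cos(th)*Z-np.sin(th)*X; zm=np.cross(xm,Y)
    ap=-np.cos(phi)*zm-np.sin(phi)*xm
    heel=C-.0*X
    x,e=ik(tool(-Y,ap),heel+.125*xm-.021*zm-.155*ap,q);print(phi,th,x.round(2),e)
print('top grip')
for th in (0,.3,.58):
    xm=np.cos(th)*Z-np.sin(th)*X; zm=np.cross(xm,Y);ap=-xm
    x,e=ik(tool(-Y,ap),C+.13*xm-.021*zm-.155*ap,q);print(th,x.round(2),e)
E
python3 chk.py
```

```text
leg arc
0.05 0.05 [ 0.41  0.33 -0.25  1.9   0.08  0.98 -1.88] [0. 0.]
0.05 0.025 [ 0.41  0.31 -0.25  1.92  0.09  0.95 -1.89] [0. 0.]
0.3 0.3 [ 0.42  0.48 -0.24  1.67  0.04  1.3  -1.83] [0. 0.]
0.3 0.15 [ 0.42  0.38 -0.25  1.79  0.06  1.13 -1.85] [0. 0.]
0.5 0.5 [ 0.41  0.62 -0.23  1.48  0.02  1.54 -1.82] [0. 0.]
0.5 0.25 [ 0.42  0.44 -0.24  1.68  0.04  1.27 -1.84] [0. 0.]
0.7 0.7 [ 0.4   0.77 -0.22  1.28 -0.01  1.79 -1.82] [0. 0.]
0.7 0.35 [ 0.41  0.52 -0.23  1.56  0.03  1.42 -1.83] [0. 0.]
0.95 0.95 [ 0.39  0.97 -0.21  1.03 -0.04  2.08 -1.83] [0. 0.]
0.95 0.475 [ 0.41  0.62 -0.22  1.41  0.02  1.59 -1.82] [0. 0.]
1.0 1.0 [ 0.32  0.98 -0.06  1.02 -0.12  2.09 -1.76] [6.6  1.82]
1.0 0.5 [ 0.4   0.64 -0.22  1.37  0.02  1.62 -1.82] [0. 0.]
grasp
0 [ 0.39  0.52 -0.21  1.7   0.13  0.93 -1.87] [0. 0.]
0.26 [ 0.4   0.69 -0.21  1.46  0.08  1.26 -1.82] [0. 0.]
0.52 [ 0.39  0.87 -0.2   1.21  0.04  1.58 -1.8 ] [0. 0.]
0.7 [ 0.38  1.01 -0.19  1.02  0.02  1.8  -1.79] [0. 0.]
final direct
0 0 [ 1.29  2.09 -1.3   2.4   3.4   0.77 -2.65] [50.82 10.42]
0 0.58 [ 0.81 -0.38 -1.28  2.4   0.65  0.08 -2.65] [243.93  74.18]
0.26 0 [-1.59 -0.38  1.3   2.4   1.41  0.08 -2.65] [92.35 28.52]
0.26 0.58 [ 0.82 -0.38 -1.3   2.4   0.65  0.08 -2.65] [208.    59.75]
0.52 0 [ 0.94  0.08 -1.3   2.3   1.1   0.08 -2.65] [48.55 15.27]
0.52 0.58 [ 0.82 -0.38 -1.3   2.4   0.66  0.08 -2.65] [171.46  45.19]
0.7 0 [-1.58 -0.05  1.22  2.35  1.06  0.08 -2.65] [17.46  5.96]
0.7 0.58 [ 0.84 -0.33 -1.3   2.4   0.72  0.08 -2.65] [136.14  36.5 ]
top grip
0 [ 0.02  0.41 -0.48  1.64  0.2   1.14 -1.79] [0. 0.]
0.3 [ 0.13  0.15 -0.54  1.99  0.17  0.72 -1.78] [0. 0.]
0.58 [ 0.15 -0.04 -0.54  2.3   0.13  0.3  -1.79] [0. 0.]
```

```bash
cat > chk2.py <<'E'
from ik import *
q=np.array([ 0.4111,  0.2959, -0.2513,  1.9382,  0.0915,  0.9179, -1.8922])
for phi in (.7,.85,1.0):
    ap=-np.cos(phi)*ZM-np.sin(phi)*XM
    x,e=ik(tool(-YM,ap),MC+.053*XM-.155*ap,q);print('grasp',phi,x.round(2),e)
    for rr in (.55,.6,.65,.7):
      for az in (16.4,):
        ym=np.deg2rad(az);X=np.array([np.cos(ym),np.sin(ym),0]);Y=np.array([-np.sin(ym),np.cos(ym),0]);Z=ZM
        xm=Z;zm=-X
        ap=-np.cos(phi)*zm-np.sin(phi)*xm
        x,e=ik(tool(-Y,ap),X*rr+.004*Z+.128*xm-.155*ap,q);print('  up',phi,rr,x.round(2),e)
E
python3 chk2.py
```

```text
grasp 0.7 [ 0.38  1.02 -0.19  1.01  0.02  1.81 -1.79] [0. 0.]
  up 0.7 0.55 [ 0.96 -0.17 -1.3   2.4  -1.5   0.08 -0.22] [25.46  5.29]
  up 0.7 0.6 [ 0.93  0.03 -1.3   2.32  1.05  0.08 -2.65] [18.74  5.4 ]
  up 0.7 0.65 [-0.37  0.07 -0.02  2.26  1.01  0.08 -2.65] [16.56  5.58]
  up 0.7 0.7 [-0.33  0.17 -0.06  2.15  1.02  0.08 -2.65] [14.14  5.17]
grasp 0.85 [ 0.37  1.15 -0.18  0.85  0.    1.99 -1.79] [0. 0.]
  up 0.85 0.55 [ 0.22 -0.09 -0.61  2.39  0.25  0.11 -1.93] [0. 0.]
  up 0.85 0.6 [ 0.07  0.03 -0.48  2.29  0.66  0.14 -2.31] [0. 0.]
  up 0.85 0.65 [-0.11  0.12 -0.29  2.19  0.7   0.15 -2.33] [0. 0.]
  up 0.85 0.7 [-0.22  0.2  -0.18  2.09  0.61  0.16 -2.23] [0. 0.]
grasp 1.0 [ 0.29  1.22  0.01  0.77 -0.15  2.09 -1.72] [10.86  2.78]
  up 1.0 0.55 [ 0.14 -0.05 -0.53  2.29  0.09  0.34 -1.76] [0. 0.]
  up 1.0 0.6 [ 0.13  0.06 -0.53  2.18  0.26  0.35 -1.89] [0. 0.]
  up 1.0 0.65 [ 0.07  0.16 -0.48  2.07  0.35  0.37 -1.96] [0. 0.]
  up 1.0 0.7 [ 0.01  0.26 -0.43  1.96  0.4   0.4  -1.98] [0. 0.]
```

Run:
```python
from h import *
import json
from rig import r
cal=r.calibration('wrist')
for nm,pos,rot,rows in (('w3',[0.5138,-0.1446,0.2438],[-1.6871,2.6494,-.0012],(125,150,200,250,272)),('w4',[0.5137,-0.1443,0.2165],[-1.6881,2.6491,-.0006],(125,150,200,250,275))):
    im=cv2.imread(f'pics/{nm}.png');hsv=cv2.cvtColor(im,cv2.COLOR_BGR2HSV)
    m=cv2.inRange(hsv,np.array([20,120,100]),np.array([35,255,255]))
    s=dict(tool_pos=np.array(pos),tcp_rot=np.array(rot))
    # subpixel edges via saturation-ish (r+g-2b)
    v=(im[:,:,1].astype(float)+im[:,:,2]-2*im[:,:,0])[:, 240:420]
    for row in rows:
        l=v[row-2:row+3].mean(0);mx=np.median(l[60:100])
        i=np.where(l>mx/2)[0];a,b=i[0],i[-1]
        la=a-1+(mx/2-l[a-1])/(l[a]-l[a-1]);lb=b+(l[b]-mx/2)/(l[b]-l[b+1])
        out=[]
        for al in (0,.05,.1,.15):
            h0=MC+.025*XM+.0255*ZM;d=np.linspace(-.01,.09,400)[:,None]
            ctr=h0+d*(-np.cos(al)*XM+np.sin(al)*ZM)+.004*(np.cos(al)*ZM+np.sin(al)*XM)
            A=wproj(cal,s,ctr+.014*YM);B=wproj(cal,s,ctr-.014*YM)
            k=np.argmin(abs((A[:,1]+B[:,1])/2-row));out.append(round(abs(A[k,0]-B[k,0]),1))
        print(nm,row,round(lb-la,1),out)
    p=np.argwhere(m[100:330,250:400]);print(p.min(0)+[100,250],p.max(0)+[100,250])
```

```text
w3 125 125.4 [np.float64(65.0), np.float64(65.0), np.float64(65.1), np.float64(65.2)]
w3 150 138.2 [np.float64(64.6), np.float64(64.9), np.float64(65.2), np.float64(65.5)]
w3 200 109.6 [np.float64(63.4), np.float64(64.1), np.float64(64.8), np.float64(65.6)]
w3 250 106.2 [np.float64(61.4), np.float64(62.5), np.float64(63.7), np.float64(64.8)]
w3 272 116.4 [np.float64(60.3), np.float64(61.6), np.float64(62.9), np.float64(64.3)]
[118 289] [278 355]
w4 125 133.1 [np.float64(78.0), np.float64(78.2), np.float64(78.3), np.float64(78.5)]
w4 150 132.4 [np.float64(77.6), np.float64(78.0), np.float64(78.5), np.float64(78.9)]
w4 200 129.8 [np.float64(76.1), np.float64(77.1), np.float64(78.0), np.float64(78.9)]
w4 250 125.7 [np.float64(73.7), np.float64(75.1), np.float64(76.6), np.float64(78.1)]
w4 275 123.1 [np.float64(72.2), np.float64(73.9), np.float64(75.5), np.float64(77.3)]
[111 284] [302 364]
```

Run:
```python
import cv2,numpy as np
for nm in('w3','w4'):
    im=cv2.imread(f'pics/{nm}.png').astype(float)
    v=np.minimum(im[:,:,1],im[:,:,2])-im[:,:,0]
    for row in (125,150,200,250,272):
        l=v[row-2:row+3,240:420].mean(0);mx=np.median(l[70:95]);i=np.where(l>mx/2)[0];a,b=i[0],i[-1]
        print(nm,row,round(b-a-1+1-(mx/2-l[a-1])/(l[a]-l[a-1])+(l[b]-mx/2)/(l[b]-l[b+1]),1),mx)
```

```text
w3 125 65.2 144.2
w3 150 65.6 144.0
w3 200 65.6 145.0
w3 250 64.7 146.8
w3 272 64.1 147.2
w4 125 77.0 167.2
w4 150 77.6 167.4
w4 200 77.2 168.2
w4 250 76.4 168.8
w4 272 75.8 169.2
```

```bash
cat > arc.py <<'E'
from h import *
H=MC+.025*XM+.0255*ZM
def foot(a): return H+.08*(-np.cos(a)*XM+np.sin(a)*ZM)+.004*(np.cos(a)*ZM+np.sin(a)*XM)
def tcp(a,b): return foot(a)+.155*(np.cos(b)*ZM+np.sin(b)*XM)
E
python3 - <<'E'
from arc import *
p0=tcp(.14,0)
for k in range(1,9):
    a=.14+.44*k/8;b=a-.14;d=tcp(a,b)-p0
    print(k,a.__round__(3),(-d@XM/.06).round(3),(-d@ZM/.06).round(3),(-np.degrees(b)/5).round(2))
E
```

```text
1 0.195 -0.158 -0.068 -0.63
2 0.25 -0.319 -0.127 -1.26
3 0.305 -0.484 -0.177 -1.89
4 0.36 -0.65 -0.218 -2.52
5 0.415 -0.819 -0.249 -3.15
6 0.47 -0.99 -0.272 -3.78
7 0.525 -1.161 -0.285 -4.41
8 0.58 -1.333 -0.288 -5.04
```

Call:
jog_arm:
  steps: "0 -0.158 -0.068 -0.63 0 0 0.2; 0 -0.319 -0.127 -1.26 0 0 0.2; 0 -0.484 -0.177 -1.89 0 0 0.2; 0 -0.65 -0.218 -2.52 0 0 0.2; 0 -0.819 -0.249 -3.15 0 0 0.2; 0 -0.99 -0.272 -3.78 0 0 0.2; 0 -1.161 -0.285 -4.41 0 0 0.2; 0 -1.333 -0.288 -5.04 0 0 0.2"

```text
time: 6.15
tool_pos: [0.5861, -0.1779, 0.2337]
tcp_rot: [1.534, -2.407, -0.542]
wrist_force: [-3.6, 2.4, 3.9]
gripper_width: 0.0277
```

```bash
python3 ov.py w5 .58
python3 - <<'E'
from arc import *
from rig import r
s=r.sense()
print(s['tool_pos']-tcp(.58,.44),s['ft_torque'])
R0=tool(-YM,-np.cos(.44)*ZM-np.sin(.44)*XM)
go(s,R0,tcp(.58,.44))
p0=tcp(.58,.44)
for a in (.64,.7,.76,.82,.88,.94,.97,.985):
    b=min(a-.14,.82);d=R0.T@(tcp(a,b)-p0)/.06;print(a,d.round(3),(-np.degrees(b-.44)/5).round(2))
E
```

```text
{'time': np.float64(6.15), 'joint_pos': array([ 0.4136,  0.5755, -0.2302,  1.5284,  0.0207,  1.482 , -1.821 ]), 'qd': array([-0.0156,  0.3126,  0.0281, -0.4207, -0.0498,  0.5401,  0.0306]), 'tool_pos': array([ 0.5861, -0.1779,  0.2337]), 'tcp_rot': array([ 1.5339, -2.4066, -0.5423]), 'wrist_force': array([-3.55  ,  2.425 ,  3.9051]), 'gripper_width': np.float64(0.0277)}
[-0.00012193  0.00010799 -0.00060493] [ 0.86076622  1.3073183  -0.12817215]
shift [ 0.001  0.002 -0.01 ] turn [0.07 0.   0.  ] mm 0.6 deg 0.3
0.64 [ 0.    -0.172 -0.074] -0.69
0.7 [ 0.    -0.349 -0.137] -1.38
0.76 [ 0.    -0.529 -0.189] -2.06
0.82 [ 0.    -0.712 -0.23 ] -2.75
0.88 [ 0.    -0.896 -0.261] -3.44
0.94 [ 0.    -1.083 -0.28 ] -4.13
0.97 [ 0.    -1.152 -0.295] -4.35
0.985 [ 0.    -1.164 -0.312] -4.35
```

View pics/w5o.png

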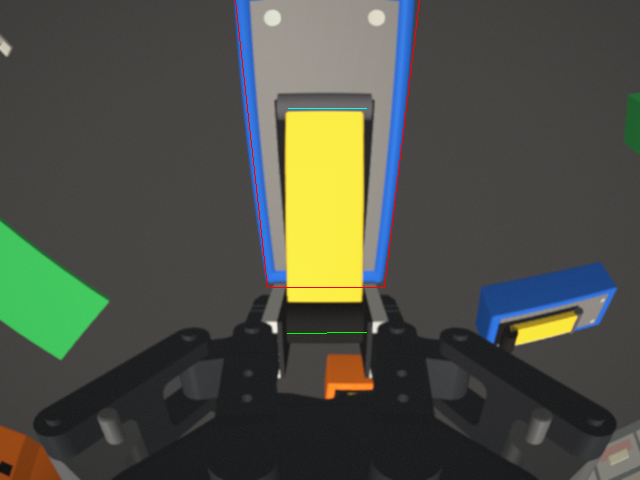

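Call:
jog_arm:
  steps: "0 -0.172 -0.074 -0.69 0 0 0.2; 0 -0.349 -0.137 -1.38 0 0 0.2; 0 -0.529 -0.189 -2.06 0 0 0.2; 0 -0.712 -0.23 -2.75 0 0 0.2; 0 -0.896 -0.261 -3.44 0 0 0.2; 0 -1.083 -0.28 -4.13 0 0 0.2; 0 -1.152 -0.295 -4.35 0 0 0.2; 0 -1.164 -0.312 -4.35 0 0 0.2"

```text
time: 7.2
tool_pos: [0.6503, -0.2076, 0.2206]
tcp_rot: [1.367, -2.143, -0.935]
wrist_force: [-3.4, 2.1, 2.4]
gripper_width: 0.0271
```

```bash
python3 ov.py w6 .95
python3 - <<'E'
from arc import *
from rig import r
s=r.sense();b=.82
go(s,tool(-YM,-np.cos(b)*ZM-np.sin(b)*XM),tcp(.985,b));print(s['wrist_force'],s['ft_torque'])
E
```

```text
{'time': np.float64(7.2), 'joint_pos': array([ 0.3909,  0.8681, -0.2052,  1.1495, -0.0247,  1.9404, -1.815 ]), 'qd': array([-0.0021,  0.0041,  0.0039, -0.0234,  0.0087, -0.0097, -0.0007]), 'tool_pos': array([ 0.6503, -0.2076,  0.2206]), 'tcp_rot': array([ 1.3666, -2.1433, -0.9354]), 'wrist_force': array([-3.3578,  2.0636,  2.4072]), 'gripper_width': np.float64(0.0271)}
shift [ 0.005 -0.007 -0.019] turn [ 0.02 -0.    0.01] mm 1.3 deg 0.1
[-4.1334157   3.74325392  3.48101861] [ 0.21989454  0.44208577 -0.16811315]
```

View pics/w6o.png

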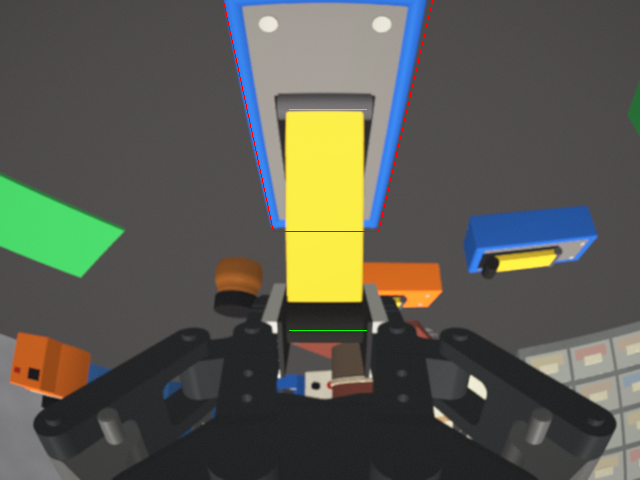

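Call:
jog_arm:
  steps: "0 -0.01 -0.015 0 0 0 0.2; 0 -0.02 -0.03 0 0 0 0.2; 0 -0.03 -0.045 0 0 0 0.2; 0 -0.04 -0.055 0 0 0 0.2; 0 -0.04 -0.055 0 0 0 0.2; 0 -0.04 -0.055 0 0 0 0.2; 0 -0.04 -0.055 0 0 0 0.2; 0 -0.04 -0.055 0 0 0 0.2"

```text
time: 8.25
tool_pos: [0.6543, -0.21, 0.221]
tcp_rot: [1.367, -2.147, -0.932]
wrist_force: [0.1, -0.3, -1.6]
gripper_width: 0.0276
```

```bash
python3 ov.py w7 .95
python3 - <<'E'
from arc import *
from rig import r
s=r.sense();b=.82
go(s,tool(-YM,-np.cos(b)*ZM-np.sin(b)*XM),tcp(1.03,b));print(s['wrist_force'],s['ft_torque'])
cv2.imwrite('pics/side7.png',r.camera('side')[120:300,220:480,::-1].repeat(3,0).repeat(3,1))
E
```

```text
{'time': np.float64(8.25), 'joint_pos': array([ 0.3901,  0.8754, -0.2036,  1.134 , -0.0231,  1.9449, -1.8143]), 'qd': array([ 0.001 , -0.0006, -0.0003,  0.0008, -0.0004,  0.0006,  0.0006]), 'tool_pos': array([ 0.6543, -0.21  ,  0.221 ]), 'tcp_rot': array([ 1.3674, -2.1466, -0.9317]), 'wrist_force': array([ 0.0586, -0.3478, -1.6368]), 'gripper_width': np.float64(0.0276)}
shift [-0.002  0.025 -0.019] turn [-0.01 -0.   -0.  ] mm 1.9 deg 0.1
[-1.57337498  0.28009661 -2.84776   ] [-0.58552375 -0.92754478  0.03198175]
```

View pics/w7o.png

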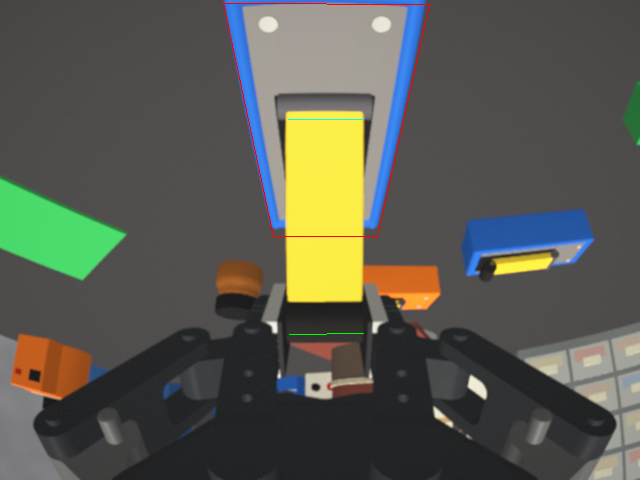

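View pics/side7.png

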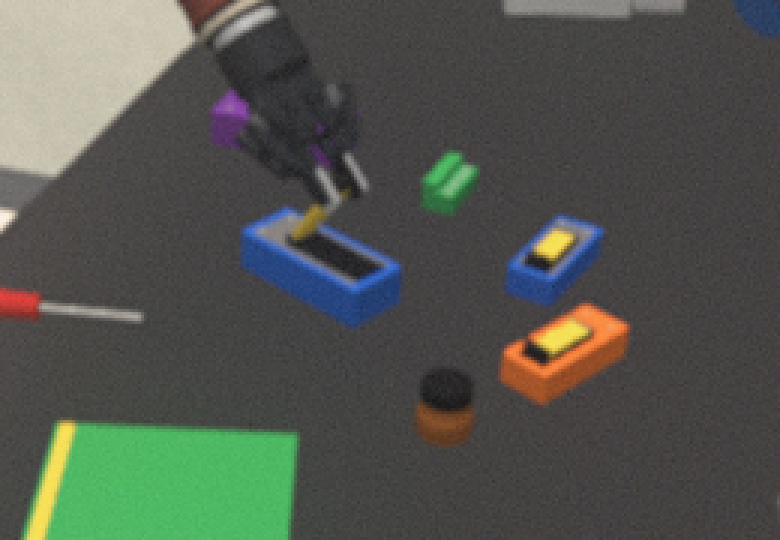

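Call:
jog_arm:
  steps: "0 -0.04 -0.03 0 0 0 0.6; 0 0 0 0 0 0 0.6; 0 0 0 0 0 0 0.6; 0 0 -0.2 0 0 0 0.6; 0 0 -0.6 0 0 0 0.8; 0 0 -1 0 0 0 1; 0 0 -1.2 0 0 0 1; 0 0 -1.2 0 0 0 1"

```text
time: 9.35
tool_pos: [0.6979, -0.2302, 0.2689]
tcp_rot: [1.37, -2.153, -0.923]
wrist_force: [-0.3, -0.1, -0.2]
gripper_width: 0.0852
```

```bash
python3 - <<'E'
from h import *
from rig import r
import cv2
cal=r.calibration('top');a=r.camera('top')[:,:,::-1];cv2.imwrite('pics/top8.png',a)
s=r.calibration('side');b=r.camera('side')[:,:,::-1];cv2.imwrite('pics/side8.png',b)
A=cv2.resize(a[190:310,350:470],(600,600),interpolation=2);cv2.imwrite('pics/top8c.png',A)
B=cv2.resize(b[160:260,270:400],(780,600),interpolation=2);cv2.imwrite('pics/side8c.png',B)
E
python3 ov.py w8 .95
```

```text
{'time': np.float64(9.45), 'joint_pos': array([ 0.2979,  0.9302, -0.0259,  0.9252, -0.1121,  2.0895, -1.7481]), 'qd': array([ 0.014 ,  0.004 , -0.0222,  0.0117,  0.001 , -0.0019,  0.0036]), 'tool_pos': array([ 0.6973, -0.2298,  0.2678]), 'tcp_rot': array([ 1.37  , -2.151 , -0.9263]), 'wrist_force': array([ 0.0982,  0.2743, -0.3698]), 'gripper_width': np.float64(0.0855)}
```

View pics/side8c.png

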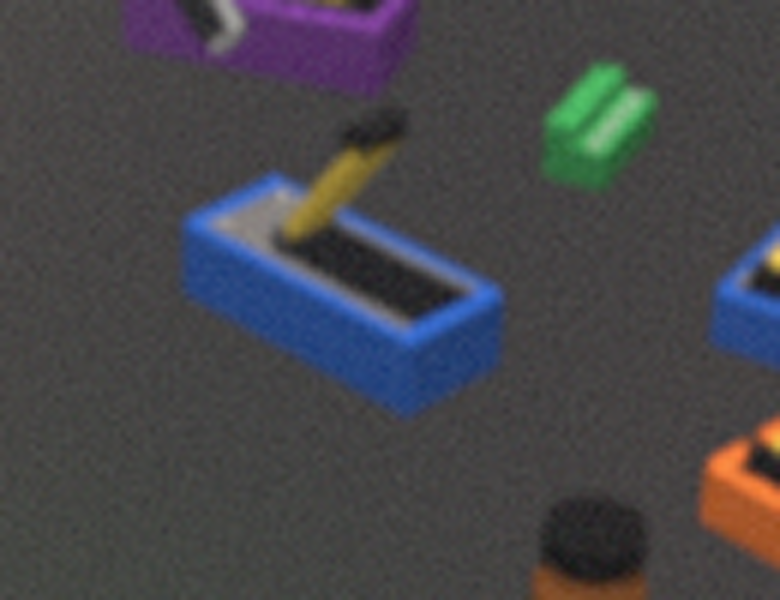

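View pics/w8o.png

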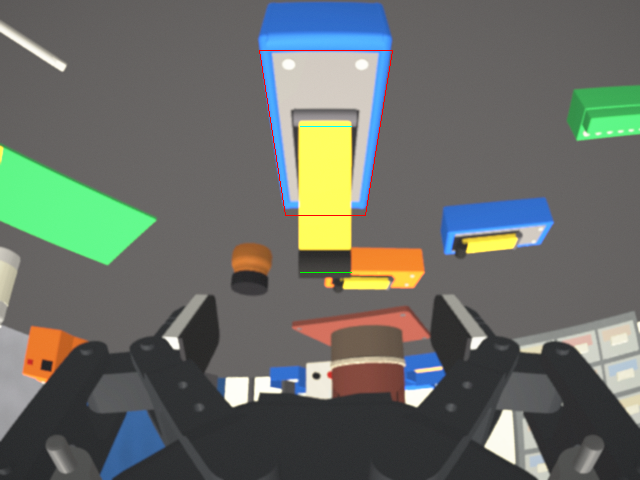

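View pics/top8c.png

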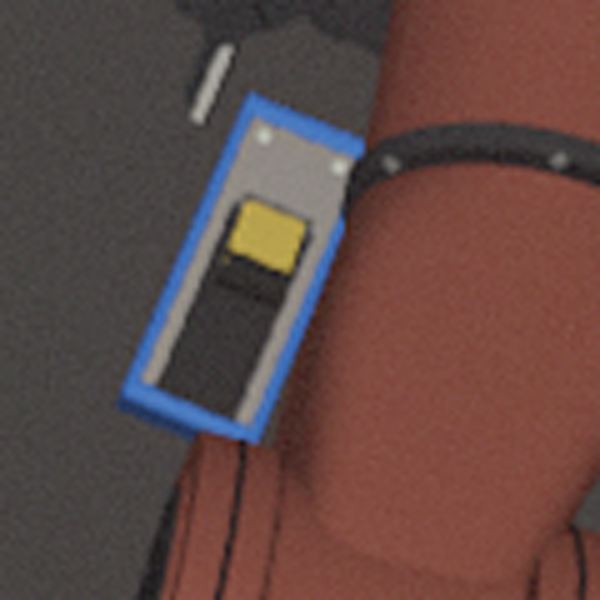

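```bash
python3 -c "
import cv2
a=cv2.imread('pics/w8.png')[0:290,240:410];cv2.imwrite('pics/w8c.png',cv2.resize(a,None,fx=2.05*1.0,fy=2.05,interpolation=2)[:600])
b=cv2.imread('pics/w8.png')[190:290,250:400];cv2.imwrite('pics/w8d.png',cv2.resize(b,None,fx=5,fy=5,interpolation=2))
b=cv2.imread('pics/w8.png')[0:115,250:400];cv2.imwrite('pics/w8e.png',cv2.resize(b,None,fx=5,fy=5,interpolation=2))"
```

```text
(no output)
```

View pics/w8d.png

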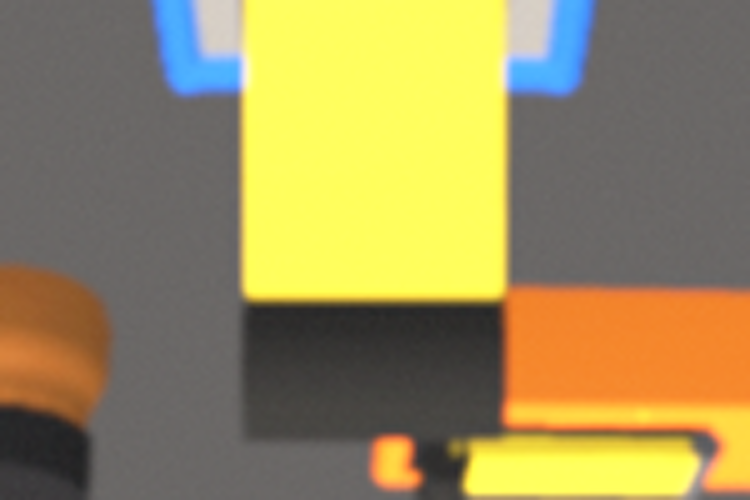

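View pics/w8e.png

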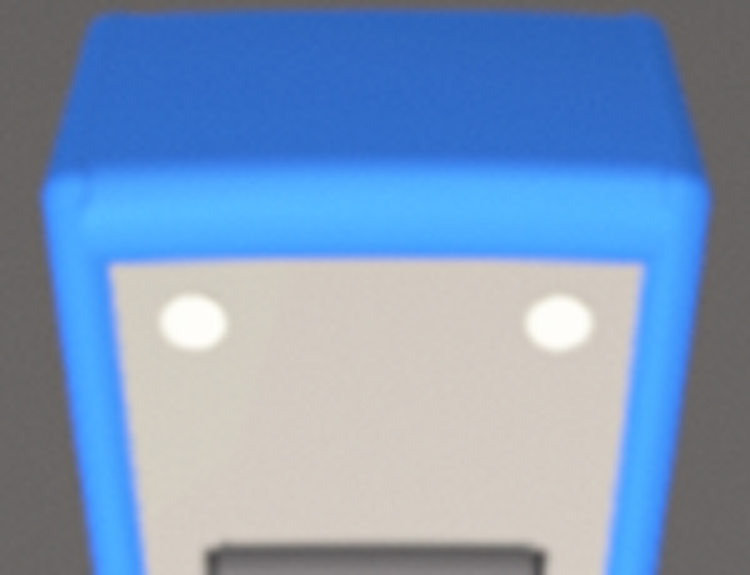

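Run:
```python
from h import *
from rig import r
from scipy.optimize import least_squares
cal=r.calibration('wrist')
s=dict(tool_pos=np.array([0.6973,-0.2298,0.2678]),tcp_rot=np.array([1.37,-2.151,-.9263]))
def model(p):
    dx,dy,dyaw,al=p
    Rm=R.from_euler('z',c25+dyaw).as_matrix();c=MC+[dx,dy,0]
    L=[(-75,32,21),(-75,-32,21),(75,32,21),(75,-32,21),(75,32,-21),(75,-32,-21)]
    P=np.array([c+Rm@(np.array(l)/1e3) for l in L])
    uv=wproj(cal,s,P)
    th=np.linspace(0,2*np.pi,60)
    f=np.array([25,0,25.5])+80*np.array([-np.cos(al),0,np.sin(al)])+4*np.array([np.sin(al),0,np.cos(al)])
    cyl=[]
    for y in (14,-14):
        Q=np.array([c+Rm@((f+[8*np.cos(t),y,8*np.sin(t)])/1e3) for t in th]);w=wproj(cal,s,Q)
        cyl.append((w[:,0].mean(),w[:,1].max(),w[:,0]))
    return uv,cyl
obs=np.array([(284,209),(366.4,209),(258.5,37),(392,37),(269,3),(382,3)])
def fn(p):
    uv,cyl=model(p)
    d=(uv-obs); 
    return np.r_[d[:,0],d[:2,1],.3*d[2:,1],(cyl[0][1]+cyl[1][1])/2-277.6,(cyl[0][2].min()-298.6),(cyl[1][2].max()-350.5)]
f=least_squares(fn,[0,0,0,.9]);print(f.x,f.fun.round(1))
```

```text
[ 0.00697219 -0.00265496 -0.00159805  0.90228551] [-0.6 -0.4 -1.7  1.8 -2.   1.2  1.3  1.3  0.2  0.3 -0.5 -0.4 -0.2  0.3
  0.9]
```

Run:
```python
from h import *
from rig import r
cal=r.calibration('top');im=cv2.imread('pics/top8.png')
big=cv2.resize(im[200:300,360:440],(800,1000),interpolation=cv2.INTER_CUBIC)
def tob(uv): return ((uv-[360,200]+.5)*10-.5).astype(np.int32)
c=MC+[.007,-.00265,0];Rm=R.from_euler('z',c25-.0016).as_matrix()
W=lambda l:c+Rm@(np.array(l)/1e3)
cv2.polylines(big,[tob(proj(cal,np.array([W(l) for l in [(-75,32,21),(-75,-32,21),(75,-32,21),(75,32,21)]])))],True,(0,0,255),1)
for al,col in ((.85,(255,0,255)),(.95,(0,255,0))):
    f=np.array([25,0,25.5])+80*np.array([-np.cos(al),0,np.sin(al)])+4*np.array([np.sin(al),0,np.cos(al)])
    pts=[]
    for y in (14,-14):
        Q=np.array([W(f+[8*np.cos(t),y,8*np.sin(t)]) for t in np.linspace(0,6.28,60)]);cv2.polylines(big,[tob(proj(cal,Q))],True,col,1)
    print(al,proj(cal,np.array([W(f)])))
cv2.imwrite('pics/top8f.png',big[100:700])
```

```text
0.85 [[398.25537981 247.95631133]]
0.95 [[399.67244432 244.74331201]]
```

View pics/top8f.png

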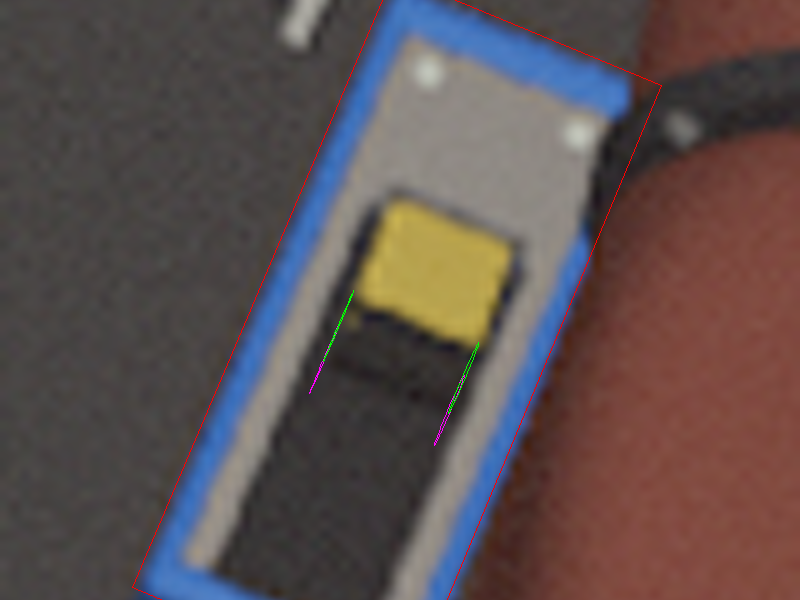

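Side and top views show the leg fully open: the foot matches the 0.95 rad overlay, and the wrist picture no longer changed between the last two pulls. The meter was dragged about 7 mm. Next I grasp its top end.

```bash
cat >> h.py <<'E'
MC=np.array([.570,-.170,.021]);c25=np.deg2rad(-25.1)
XM=np.array([np.cos(c25),np.sin(c25),0]);YM=np.cross(ZM,XM)
E
cat > g.py <<'E'
from ik import *
phi=.86
ap=-np.cos(phi)*ZM-np.sin(phi)*XM
RG=tool(-YM,ap);PG=MC+.050*XM+.006*ZM-.155*ap
E
python3 - <<'E'
from g import *
from rig import r
s=r.sense();q=s['joint_pos'];print(q.round(3))
for k in (.07,.04,0): print(k,*[v.round(3) for v in ik(RG,PG-k*ap,q)])
go(s,RG,PG-.04*ap);go(s,RG,PG)
print(PG, wproj(r.calibration('wrist'),s,PG+.155*ap))
E
```

```text
[ 0.298  0.93  -0.027  0.926 -0.112  2.089 -1.748]
0.07 [ 0.276  1.19   0.069  0.65  -0.173  2.09  -1.709] [15.89  3.82]
0.04 [ 0.276  1.189  0.057  0.696 -0.163  2.09  -1.709] [4.93 1.22]
0 [ 0.3    1.153 -0.022  0.821 -0.107  2.019 -1.73 ] [0. 0.]
shift [-2.000e-03 -2.029e+00  6.050e-01] turn [-0.53 -0.01  0.02] mm 127.0 deg 2.7
shift [-0.002 -1.998  1.271] turn [-0.53 -0.01  0.02] mm 142.1 deg 2.7
[ 0.72165162 -0.24103881  0.12812781] [[325.32584083  60.80847301]]
```

Run:
```python
from g import *
from rig import r
s=r.sense();q=s['joint_pos']
def pose(gx,gz,ph):
    a=-np.cos(ph)*ZM-np.sin(ph)*XM
    return tool(-YM,a),MC+gx*XM+gz*ZM-.155*a
for w in [(.05,.08,.7),(.05,.04,.78),(.05,.02,.84),(.05,.006,.86)]:
    Rt,p=pose(*w);print(w,*[v.round(3) for v in ik(Rt,p,q)]);go(s,Rt,p)
```

```text
(0.05, 0.08, 0.7) [ 0.296  0.946 -0.024  0.97  -0.089  1.918 -1.734] [0. 0.]
shift [-0.004 -0.689  0.438] turn [ 1.3  -0.01  0.02] mm 49.0 deg 6.5
(0.05, 0.04, 0.78) [ 0.298  1.049 -0.023  0.904 -0.098  1.96  -1.731] [0. 0.]
shift [-0.003 -1.379  0.88 ] turn [ 0.39 -0.01  0.02] mm 98.2 deg 1.9
(0.05, 0.02, 0.84) [ 0.299  1.12  -0.022  0.843 -0.105  2.01  -1.731] [0. 0.]
shift [-0.003 -1.777  1.109] turn [-0.3  -0.01  0.02] mm 125.6 deg 1.5
(0.05, 0.006, 0.86) [ 0.3    1.153 -0.022  0.821 -0.107  2.019 -1.73 ] [0. 0.]
shift [-0.002 -1.998  1.271] turn [-0.53 -0.01  0.02] mm 142.1 deg 2.7
```

Call:
jog_arm:
  steps: "0 -0.2 0.1 0.4 0 0 1; 0 -0.45 0.27 0.9 0 0 1; 0 -0.69 0.44 1.3 0 0 1; 0 -0.95 0.6 1 0 0 1; 0 -1.2 0.76 0.6 0 0 1; 0 -1.38 0.88 0.4 0 0 1; 0 -1.38 0.88 0.4 0 0 1; 0 -1.38 0.88 0.4 0 0 1"

```text
time: 10.5
tool_pos: [0.7142, -0.2381, 0.172]
tcp_rot: [1.387, -2.178, -0.893]
wrist_force: [-0.3, -1.4, 1.1]
gripper_width: 0.0853
```

```bash
python3 ov.py w9 .95
python3 - <<'E'
from g import *
from rig import r
s=r.sense()
def pose(gx,gz,ph):
    a=-np.cos(ph)*ZM-np.sin(ph)*XM
    return tool(-YM,a),MC+gx*XM+gz*ZM-.155*a
for w in [(.05,.04,.78),(.05,.02,.84),(.05,.006,.86)]:
    go(s,*pose(*w))
E
```

```text
{'time': np.float64(10.5), 'joint_pos': array([ 0.2988,  1.042 , -0.022 ,  0.9099, -0.0991,  1.9583, -1.7278]), 'qd': array([-0.0033, -0.0155,  0.0033, -0.0018,  0.0006, -0.0023,  0.0005]), 'tool_pos': array([ 0.7142, -0.2381,  0.172 ]), 'tcp_rot': array([ 1.3873, -2.1784, -0.8928]), 'wrist_force': array([-0.3003, -1.3993,  1.0692]), 'gripper_width': np.float64(0.0853)}
shift [-0.007 -0.008  0.021] turn [-0.04  0.    0.02] mm 1.4 deg 0.2
shift [-0.006 -0.396  0.264] turn [-0.73 -0.    0.02] mm 28.6 deg 3.6
shift [-0.006 -0.611  0.434] turn [-0.96 -0.    0.02] mm 45.0 deg 4.8
```

View pics/w9o.png

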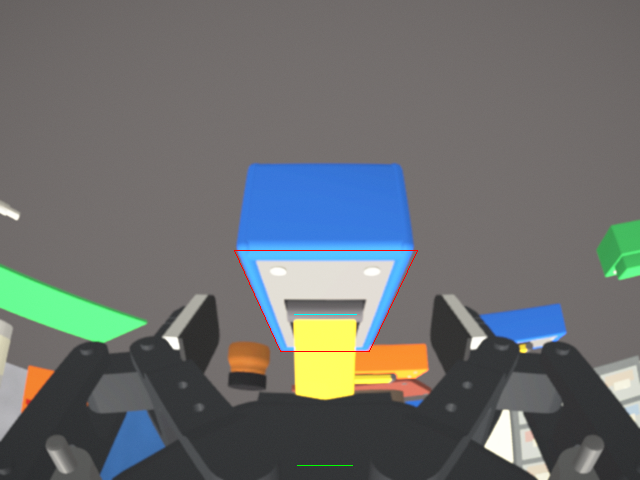

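Call:
jog_arm:
  steps: "0 -0.13 0.09 -0.25 0 0 1; 0 -0.27 0.18 -0.5 0 0 1; 0 -0.396 0.264 -0.73 0 0 1; 0 -0.52 0.36 -0.85 0 0 1; 0 -0.611 0.434 -0.96 0 0 1; 0 -0.611 0.434 -0.96 0 0 1; 0 -0.611 0.434 -0.96 0 0 0.85; 0 -0.611 0.434 -0.96 0 0 0.6"
  force: 50

```text
time: 11.55
tool_pos: [0.7214, -0.2414, 0.1281]
tcp_rot: [1.348, -2.116, -0.972]
wrist_force: [0.4, -0.2, -2.4]
gripper_width: 0.0632
```

```bash
python3 ov.py w10 .95
```

```text
{'time': np.float64(11.55), 'joint_pos': array([ 0.3008,  1.1461, -0.0215,  0.8289, -0.1083,  2.0178, -1.727 ]), 'qd': array([ 0.0001,  0.0031, -0.0002,  0.0038,  0.0009, -0.0137,  0.0005]), 'tool_pos': array([ 0.7214, -0.2414,  0.1281]), 'tcp_rot': array([ 1.3477, -2.1164, -0.9717]), 'wrist_force': array([ 0.3781, -0.1614, -2.4211]), 'gripper_width': np.float64(0.0632)}
```

View pics/w10o.png

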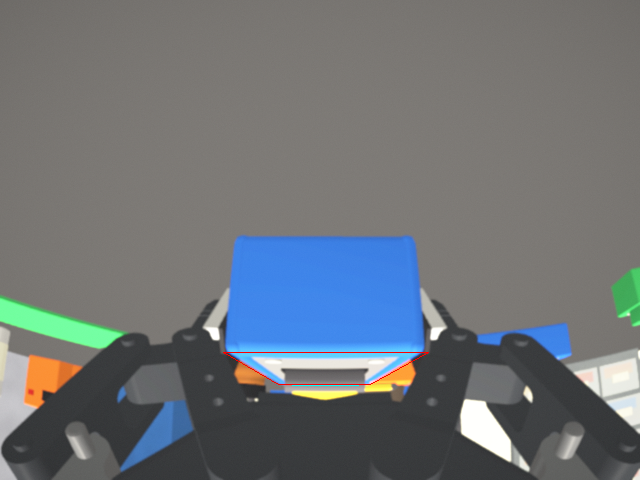

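```bash
cat > plan.py <<'E'
from ik import *
phi=.86
MY=np.deg2rad(16.6);MX=np.array([np.cos(MY),np.sin(MY),0]);MYv=np.array([-np.sin(MY),np.cos(MY),0]);C=np.array([.5795,.1708,.003])
def mtool(g,yaw,pitch,phi=phi):
    X=np.array([np.cos(yaw),np.sin(yaw),0]);Y=np.array([-np.sin(yaw),np.cos(yaw),0])
    xm=np.cos(pitch)*X+np.sin(pitch)*ZM;zm=np.cross(xm,Y)
    ap=-np.cos(phi)*zm-np.sin(phi)*xm
    return tool(-Y,ap),g-.155*ap,xm,zm
E
python3 - <<'E'
from plan import *
from rig import r
s=r.sense();q=s['joint_pos']
g0=MC+.05*XM+.006*ZM
d=np.deg2rad
up=C+.03*MX+.125*ZM-(-.015)*0*MX
# upright: heel at C+.03X ; grasp = heel +125*xm +(6-21)*zm, zm=-X
gU=C+.03*MX+.125*ZM+.015*MX
W=[(g0+[0,0,.12],d(-25.1),d(20)),(np.array([.62,-.08,.27]),d(-10),d(50)),(np.array([.63,.05,.28]),d(5),d(75)),(gU+[0,0,.10],MY,d(90)),(gU+[0,0,.03],MY,d(90)),(gU+[0,0,.0],MY,d(90))]
for w in W:
    Rt,p,xm,zm=mtool(*w);q,e=ik(Rt,p,q);print(q.round(2),e);go(s,Rt,p)
E
```

```text
[ 0.29  0.76 -0.03  1.12 -0.06  1.76 -1.74] [0. 0.]
shift [-0.01  2.4  -1.15] turn [4.   0.   0.02] mm 159.7 deg 20.0
[ 0.18  0.27 -0.15  1.5   0.04  1.36 -1.72] [0. 0.]
shift [-1.718  5.512 -1.179] turn [ 9.94  1.29 -2.83] mm 353.6 deg 52.1
[ 0.1   0.01 -0.27  1.85  0.05  0.83 -1.68] [0. 0.]
shift [-3.198  6.556  0.173] turn [14.63  1.33 -6.31] mm 437.8 deg 80.0
[ 0.   -0.02 -0.39  2.1   0.15  0.36 -1.79] [0. 0.]
shift [-4.605  6.494  1.998] turn [17.13  0.7  -9.19] mm 492.5 deg 97.3
[-0.09  0.07 -0.31  2.17  0.42  0.21 -2.05] [0. 0.]
shift [-4.604  5.61   2.759] turn [17.13  0.7  -9.19] mm 465.8 deg 97.3
[-0.2   0.12 -0.19  2.2   0.61  0.15 -2.24] [0. 0.]
shift [-4.603  5.231  3.085] turn [17.13  0.7  -9.19] mm 457.2 deg 97.3
```

Call:
jog_arm:
  steps: "0 0.08 -0.065 0 0 0 0.6; 0 0.2 -0.17 0 0 0 0.6; 0 0.45 -0.37 0 0 0 0.6; 0 0.85 -0.6 0.8 0 0 0.6; 0 1.3 -0.82 1.7 0 0 0.6; 0 1.75 -0.98 2.7 0 0 0.6; 0 2.15 -1.1 3.5 0 0 0.6; 0 2.4 -1.15 4 0 0 0.6"

```text
time: 12.6
tool_pos: [0.6832, -0.2237, 0.285]
tcp_rot: [1.507, -2.366, -0.615]
wrist_force: [0.4, 0.0, -4.4]
gripper_width: 0.0635
```

```bash
python3 look.py w11;python3 - <<'E'
from plan import *
from rig import r
s=r.sense();cv2.imwrite('pics/side11.png',r.camera('side')[80:380,150:500,::-1].repeat(2,0).repeat(2,1))
E
```

```text
{'time': np.float64(12.6), 'joint_pos': array([ 0.2871,  0.7523, -0.0208,  1.127 , -0.0701,  1.7633, -1.735 ]), 'tool_pos': array([ 0.6832, -0.2237,  0.285 ]), 'tcp_rot': array([ 1.507 , -2.3664, -0.6152]), 'wrist_force': array([ 0.3843,  0.0343, -4.3799]), 'gripper_width': np.float64(0.0635)}
```

View pics/side11.png

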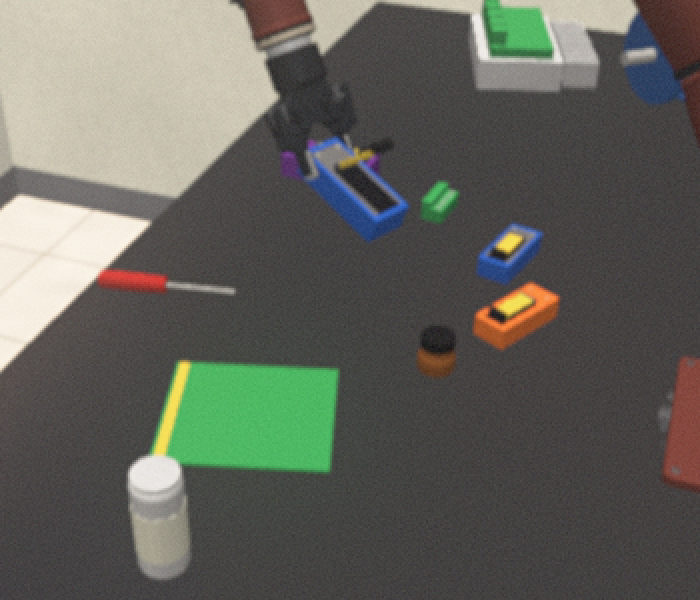

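```bash
cat >> plan.py <<'E'
d=np.deg2rad
g0=MC+.05*XM+.006*ZM
gU=C+.03*MX+.125*ZM+.015*MX
W=[(g0+[0,0,.12],d(-25.1),d(20)),(np.array([.62,-.08,.27]),d(-10),d(50)),(np.array([.63,.05,.28]),d(5),d(75)),(gU+[0,0,.10],MY,d(90)),(gU+[0,0,.03],MY,d(90)),(gU+[0,0,.0],MY,d(90))]
E
python3 - <<'E'
from plan import *
from rig import r
s=r.sense()
for w in W[1:]: go(s,*mtool(*w)[:2])
E
```

```text
shift [-1.717  2.875 -1.051] turn [ 5.92  0.76 -2.94] mm 210.6 deg 33.3
shift [-3.198  4.321 -0.143] turn [10.69  0.2  -6.23] mm 322.7 deg 61.9
shift [-4.604  4.893  1.593] turn [13.3  -0.88 -8.8 ] mm 414.3 deg 79.9
shift [-4.602  4.326  2.612] turn [13.3  -0.88 -8.8 ] mm 410.1 deg 79.9
shift [-4.601  4.083  3.049] turn [13.3  -0.88 -8.8 ] mm 411.9 deg 79.9
```

Call:
jog_arm:
  steps: "-0.3 0.5 -0.2 1 0.1 -0.5 0.6; -0.75 1.25 -0.5 2.5 0.3 -1.2 0.6; -1.2 2.1 -0.8 4.2 0.5 -2.1 0.6; -1.717 2.875 -1.05 5.9 0.76 -2.94 0.6; -2.2 3.4 -0.75 7.5 0.6 -4 0.6; -2.7 3.9 -0.45 9.1 0.4 -5.1 0.6; -3.1 4.25 -0.2 10.4 0.2 -6.1 0.6; -3.2 4.32 -0.14 10.7 0.2 -6.23 0.6"

```text
time: 13.7
tool_pos: [0.5621, 0.0463, 0.4155]
tcp_rot: [-2.055, 1.877, -0.421]
wrist_force: [-0.3, -1.1, -4.4]
gripper_width: 0.0635
```

```bash
python3 look.py w12;python3 - <<'E'
from plan import *
from rig import r
s=r.sense()
for w in W[2:]: go(s,*mtool(*w)[:2])
E
```

```text
{'time': np.float64(13.7), 'joint_pos': array([ 0.0637,  0.0103, -0.2364,  1.8576,  0.048 ,  0.8326, -1.6767]), 'tool_pos': array([0.5621, 0.0463, 0.4155]), 'tcp_rot': array([-2.0548,  1.8766, -0.4207]), 'wrist_force': array([-0.3039, -1.1051, -4.3514]), 'gripper_width': np.float64(0.0635)}
shift [ 0.03  -0.035 -0.062] turn [0.07 0.03 0.02] mm 4.6 deg 0.4
shift [-1.86   0.906  0.863] turn [ 3.05 -1.24 -1.93] mm 134.5 deg 19.1
shift [-1.858  1.406  1.917] turn [ 3.05 -1.24 -1.93] mm 181.1 deg 19.1
shift [-1.857  1.62   2.369] turn [ 3.05 -1.24 -1.93] mm 205.1 deg 19.1
```

Call:
jog_arm:
  steps: "-0.3 0.15 0.12 0.5 -0.2 -0.3 0.6; -0.65 0.32 0.3 1.05 -0.45 -0.65 0.6; -1.05 0.52 0.5 1.7 -0.7 -1.1 0.6; -1.45 0.72 0.7 2.3 -1 -1.5 0.6; -1.75 0.87 0.85 2.8 -1.17 -1.8 0.6; -1.88 0.93 0.91 2.98 -1.26 -1.95 0.6; -1.89 0.94 0.92 2.98 -1.27 -1.95 0.6; -1.89 0.94 0.92 2.98 -1.27 -1.95 0.6"

```text
time: 14.75
tool_pos: [0.5277, 0.1536, 0.3425]
tcp_rot: [-2.018, 1.509, -0.553]
wrist_force: [0.3, -0.5, -4.6]
gripper_width: 0.0634
```

```bash
python3 look.py w13;python3 - <<'E'
from plan import *
from rig import r
s=r.sense()
for w in W[3:]: go(s,*mtool(*w)[:2])
# overlay predicted meter on side & wrist
Rt,p,xm,zm=mtool(*W[3]);R0=R.from_rotvec(s['tcp_rot']).as_matrix()
Rm0=np.c_[XM,YM,ZM];RGm=mtool(g0,d(-25.1),0)[0];rel=RGm.T@Rm0
Rm=R0@rel; g=s['tool_pos']+.155*R0[:,2];c=g-Rm@np.array([.05,0,.006])
V=lambda l:c+Rm@(np.array(l)/1e3)
def draw(im,f):
    for face in ([(-75,32,21),(-75,-32,21),(75,-32,21),(75,32,21)],[(-75,32,-21),(-75,-32,-21),(75,-32,-21),(75,32,-21)]):
        cv2.polylines(im,[f(np.array([V(l) for l in face])).astype(np.int32)],True,(0,0,255),1)
    a=.95;ft=np.array([25,0,25.5])+80*np.array([-np.cos(a),0,np.sin(a)])+4*np.array([np.sin(a),0,np.cos(a)])
    q=f(np.array([V(ft+[0,14,0]),V(ft-[0,14,0])])).astype(int);cv2.line(im,tuple(map(int,q[0])),tuple(map(int,q[1])),(255,0,255),1)
    return im
for n in('side','top'):
    cal=r.calibration(n);im=r.camera(n)[:,:,::-1].copy();cv2.imwrite(f'pics/{n}13.png',im);draw(im,lambda P:proj(cal,P));
    cv2.imwrite(f'pics/{n}13o.png',im)
im=cv2.imread('pics/w13.png');draw(im,lambda P:wproj(r.calibration('wrist'),s,P));cv2.imwrite('pics/w13o.png',im)
E
```

```text
{'time': np.float64(14.75), 'joint_pos': array([-0.0302, -0.0127, -0.3499,  2.0965,  0.1577,  0.3581, -1.7939]), 'tool_pos': array([0.5277, 0.1536, 0.3425]), 'tcp_rot': array([-2.0177,  1.5094, -0.5527]), 'wrist_force': array([ 0.2632, -0.5444, -4.6117]), 'gripper_width': np.float64(0.0634)}
shift [-0.027 -0.011 -0.053] turn [ 0.06  0.   -0.04] mm 3.6 deg 0.4
shift [-0.024  0.746  0.835] turn [ 0.06  0.   -0.04] mm 67.2 deg 0.4
shift [-0.023  1.07   1.216] turn [ 0.06  0.   -0.04] mm 97.2 deg 0.4
```

View pics/side13o.png

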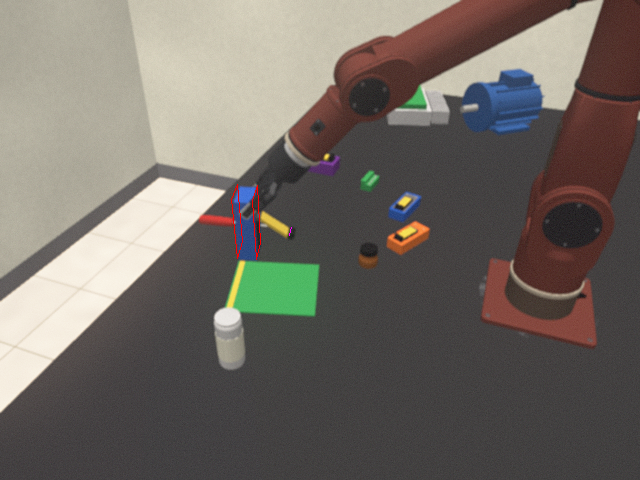

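View pics/w13o.png

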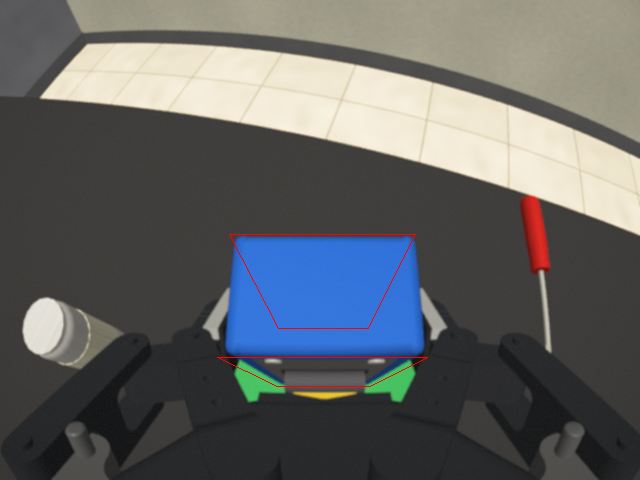

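Call:
jog_arm:
  steps: "-0.02 0.08 0.08 0.06 0 -0.04 0.6; -0.02 0.25 0.28 0.06 0 -0.04 0.6; -0.02 0.45 0.5 0.06 0 -0.04 0.6; -0.02 0.65 0.74 0.06 0 -0.04 0.6; -0.02 0.83 0.94 0.06 0 -0.04 0.6; -0.02 0.95 1.08 0.06 0 -0.04 0.6; -0.02 0.98 1.115 0.06 0 -0.04 0.6; -0.02 0.98 1.115 0.06 0 -0.04 0.6"

```text
time: 15.9
tool_pos: [0.5253, 0.1557, 0.2531]
tcp_rot: [-2.018, 1.5, -0.557]
wrist_force: [0.1, 0.6, -3.5]
gripper_width: 0.0635
```

```bash
cat > st.py <<'E'
from plan import *
from rig import r
s=r.sense()
print(s['time'],s['tool_pos'],s['wrist_force'],s['ft_torque'],s['gripper_width'])
go(s,*mtool(*W[5])[:2])
E
python3 st.py
```

```text
15.9 [0.52533248 0.15567681 0.2530571 ] [ 0.05187204  0.55872429 -3.47197734] [-0.30713497  1.1799084  -0.02342855] 0.06350055234956099
shift [0.016 0.081 0.097] turn [-0.    0.02  0.02] mm 7.7 deg 0.1
```

Call:
jog_arm:
  steps: "0.01 0.015 0.018 0 0 0 0.6; 0.01 0.027 0.032 0 0 0 0.6; 0.01 0.038 0.046 0 0 0 0.6; 0.01 0.049 0.059 0 0 0 0.6; 0.01 0.06 0.072 0 0 0 0.6; 0.01 0.07 0.084 0 0 0 0.6; 0.01 0.075 0.09 0 0 0 0.6; 0.01 0.075 0.09 0 0 0 0.6"

```text
time: 16.9
tool_pos: [0.526, 0.1552, 0.2467]
tcp_rot: [-2.017, 1.499, -0.558]
wrist_force: [-2.6, -0.0, 3.8]
gripper_width: 0.0636
```

```bash
python3 st.py
```

```text
16.9 [0.52600788 0.15515713 0.24672745] [-2.58753614e+00 -4.74829288e-04  3.79188463e+00] [-0.4158306   0.66698243 -0.0697984 ] 0.06355142045616029
shift [0.005 0.019 0.012] turn [-0.02  0.02  0.02] mm 1.4 deg 0.2
```

Call:
jog_arm:
  steps: "0 -0.006 -0.007 0 0 0 0.6; 0 -0.006 -0.007 0 0 0 0.78; 0 -0.006 -0.007 0 0 0 0.85; 0 -0.006 -0.007 0 0 0 1; 0 -0.006 -0.007 0 0 0 1; 0 -0.006 -0.007 0 0 0 1; 0 -0.006 -0.007 0 0 0 1; 0 -0.006 -0.007 0 0 0 1"

```text
time: 17.9
tool_pos: [0.5256, 0.155, 0.2465]
tcp_rot: [-2.018, 1.501, -0.557]
wrist_force: [-0.3, -0.3, 0.4]
gripper_width: 0.0855
```

```bash
python3 st.py; python3 look.py w14
python3 - <<'E'
from rig import r
import cv2
a=r.camera('side')[:,:,::-1];cv2.imwrite('pics/side14.png',a);cv2.imwrite('pics/side14c.png',cv2.resize(a[170:330,190:350],(600,600),interpolation=2))
E
```

```text
17.9 [0.52559916 0.15496216 0.24653997] [-0.25736774 -0.30190281  0.35747702] [-0.1819158   0.58431543 -0.08324437] 0.08546650108910472
shift [0.004 0.011 0.014] turn [-0.    0.02  0.02] mm 1.1 deg 0.1
{'time': np.float64(17.9), 'joint_pos': array([-0.1604,  0.1196, -0.2391,  2.1967,  0.6532,  0.1493, -2.2806]), 'tool_pos': array([0.5256, 0.155 , 0.2465]), 'tcp_rot': array([-2.0176,  1.5006, -0.5571]), 'wrist_force': array([-0.2574, -0.3019,  0.3575]), 'gripper_width': np.float64(0.0855)}
```

View pics/side14c.png

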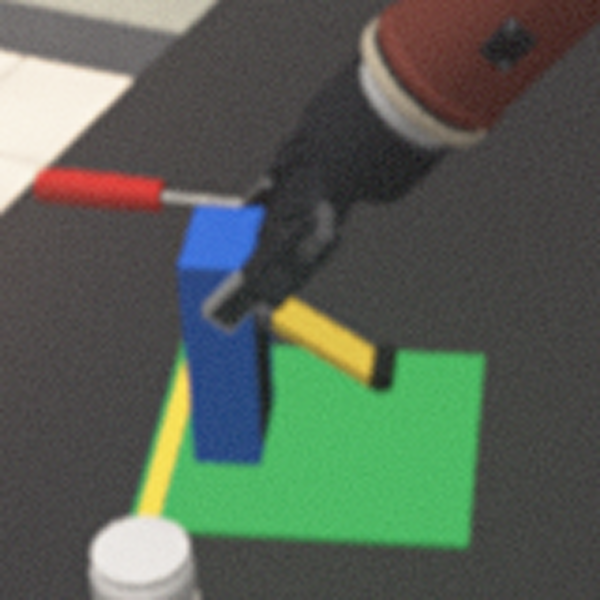

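View pics/w14.png

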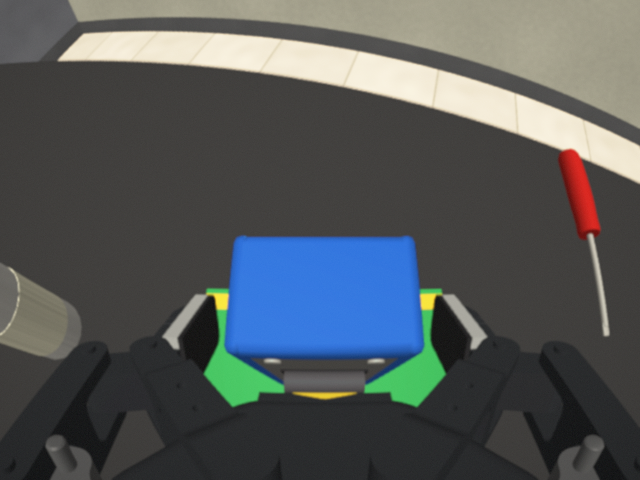

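Run:
```python
from plan import *
from rig import r
s=r.sense();R0=R.from_rotvec(s['tcp_rot']).as_matrix();g=s['tool_pos']+.155*R0[:,2];print(g,gU,R0.round(3))
cen=g+.006*MX;print('axis xy',cen)
q=s['joint_pos']
T0=tool(-MYv,-ZM)
for h in (.30,.25,.13): 
    p=np.array([cen[0],cen[1],h+.155]);print(*[v.round(2) for v in ik(T0,p,q)]);go(s,T0,p)
p=s['tool_pos']-.1*R0[:,2];print(ik(R0,p,q))
```

```text
[0.62249111 0.18412945 0.12911779] [0.62262452 0.18365598 0.128     ] [[ 0.288 -0.726  0.625]
 [-0.958 -0.218  0.188]
 [-0.    -0.653 -0.758]]
axis xy [0.62824105 0.18584358 0.12911779]
[-0.08  0.35 -0.37  1.35  0.13  1.46 -1.73] [0. 0.]
shift [-0.    -3.621 -1.466] turn [-8.15  0.01  0.02] mm 234.4 deg 40.7
[-0.07  0.37 -0.38  1.43  0.14  1.37 -1.73] [0. 0.]
shift [-0.    -3.077 -0.835] turn [-8.15  0.01  0.02] mm 191.3 deg 40.7
[-0.06  0.46 -0.4   1.57  0.19  1.15 -1.77] [0. 0.]
shift [ 0.    -1.771  0.68 ] turn [-8.15  0.01  0.02] mm 113.9 deg 40.7
(array([-0.35356668, -0.15245165, -0.04860238,  2.27115871,  0.20464731,
        0.32101219, -1.85391392]), array([0., 0.]))
```

Run:
```python
from plan import *
from rig import r
s=r.sense();R0=R.from_rotvec(s['tcp_rot']).as_matrix()
g=s['tool_pos']+.155*R0[:,2];cen=g+.006*MX
for t,h,f in [(.71,.135,.2),(.62,.142,.5),(.5,.147,.8),(.38,.147,1),(.26,.147,1),(.12,.147,1),(0,.147,1),(0,.147,1)]:
    a=np.sin(t)*MX-np.cos(t)*ZM
    gg=g*(1-f)+cen*f;gg[2]=h
    dd,w=go(s,tool(-MYv,a),gg-.155*a)
```

```text
shift [-0.004 -0.082 -0.061] turn [-0.01  0.02  0.02] mm 6.1 deg 0.1
shift [-0.003 -0.413 -0.119] turn [-1.04  0.02  0.02] mm 25.8 deg 5.2
shift [-0.003 -0.796 -0.116] turn [-2.42  0.02  0.02] mm 48.3 deg 12.1
shift [-0.002 -1.11  -0.02 ] turn [-3.79  0.01  0.02] mm 66.6 deg 19.0
shift [-1.000e-03 -1.397e+00  9.800e-02] turn [-5.17  0.01  0.02] mm 84.0 deg 25.8
shift [-1.00e-03 -1.71e+00  2.78e-01] turn [-6.77  0.01  0.02] mm 103.9 deg 33.9
shift [ 0.    -1.956  0.466] turn [-8.15  0.01  0.02] mm 120.7 deg 40.7
shift [ 0.    -1.956  0.466] turn [-8.15  0.01  0.02] mm 120.7 deg 40.7
```

Call:
jog_arm:
  steps: "0 -0.05 -0.04 0 0 0 1; 0 -0.1 -0.065 -0.05 0 0 1; 0 -0.25 -0.1 -0.5 0 0 1; 0 -0.41 -0.12 -1.04 0 0 1; 0 -0.6 -0.12 -1.7 0 0 1; 0 -0.8 -0.116 -2.42 0 0 1; 0 -0.96 -0.07 -3.1 0 0 1; 0 -1.11 -0.02 -3.79 0 0 1"

```text
time: 19.0
tool_pos: [0.5735, 0.1694, 0.2915]
tcp_rot: [-2.263, 1.682, -0.322]
wrist_force: [0.5, 0.4, -1.2]
gripper_width: 0.0851
```

```bash
echo "cen=np.array([0.6282,0.1858,.129])" >> plan.py; python3 look.py w15
python3 - <<'E'
from plan import *
from rig import r
s=r.sense()
for t,h in [(.38,.147),(.26,.147),(.12,.147),(0,.147),(0,.131)]:
    a=np.sin(t)*MX-np.cos(t)*ZM
    gg=cen.copy();gg[2]=h
    go(s,tool(-MYv,a),gg-.155*a)
E
```

```text
{'time': np.float64(19.0), 'joint_pos': array([ 0.0277,  0.227 , -0.4447,  1.8923,  0.2117,  0.675 , -1.8081]), 'tool_pos': array([0.5735, 0.1694, 0.2915]), 'tcp_rot': array([-2.2626,  1.6823, -0.3215]), 'wrist_force': array([ 0.5267,  0.3552, -1.2381]), 'gripper_width': np.float64(0.0851)}
shift [-0.002  0.031  0.01 ] turn [0.03 0.02 0.02] mm 2.0 deg 0.2
shift [-0.002 -0.278  0.028] turn [-1.35  0.02  0.02] mm 16.8 deg 6.7
shift [-0.001 -0.633  0.095] turn [-2.95  0.02  0.02] mm 38.4 deg 14.8
shift [-0.    -0.927  0.192] turn [-4.33  0.02  0.02] mm 56.8 deg 21.6
shift [-0.    -0.829  0.44 ] turn [-4.33  0.02  0.02] mm 56.3 deg 21.6
```

View pics/w15.png

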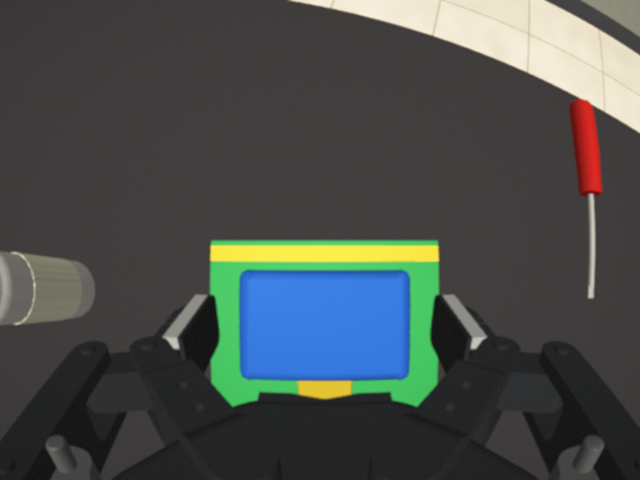

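Call:
jog_arm:
  steps: "0 -0.13 0.01 -0.6 0 0 1; 0 -0.29 0.02 -1.35 0 0 1; 0 -0.47 0.06 -2.2 0 0 1; 0 -0.65 0.09 -3 0 0 1; 0 -0.8 0.15 -3.7 0 0 1; 0 -0.92 0.19 -4.25 0 0 1; 0 -0.94 0.19 -4.33 0 0 1; 0 -0.94 0.19 -4.33 0 0 1"

```text
time: 20.05
tool_pos: [0.6272, 0.1856, 0.3012]
tcp_rot: [-2.519, 1.873, -0.003]
wrist_force: [0.6, 0.2, -1.2]
gripper_width: 0.0856
```

```bash
python3 look.py w16
python3 - <<'E'
from plan import *
from rig import r
s=r.sense()
for t,h in [(0,.147),(0,.133)]:
    a=np.sin(t)*MX-np.cos(t)*ZM
    gg=cen.copy();gg[2]=h
    go(s,tool(-MYv,a),gg-.155*a)
im=cv2.imread('pics/w16.png');cal=r.calibration('wrist')
heel=cen+[0,0,.003-cen[2]]-.021*MX
P=lambda x,y,z:heel+(x+.075)*ZM+y*MYv-(z-.021)*MX
f=np.array
def poly(pts,col):cv2.polylines(im,[wproj(cal,s,np.array(pts)).astype(np.int32)],True,col,1)
poly([P(.075,sx*.032,sz*.021) for sx,sz in((1,1),(1,-1),(-1,-1),(-1,1))],(0,0,255))
for al,col in((.85,(255,0,255)),(.95,(255,255,255))):
    x=.025-.08*np.cos(al)+.004*np.sin(al);z=.0255+.08*np.sin(al)+.004*np.cos(al)
    for y in(.014,-.014):poly([P(x+.008*np.cos(t),y,z+.008*np.sin(t)) for t in np.linspace(0,6.3,40)],col)
cv2.imwrite('pics/w16o.png',im)
E
```

```text
{'time': np.float64(20.05), 'joint_pos': array([-0.0304,  0.4454, -0.4276,  1.5598,  0.1947,  1.1753, -1.7745]), 'tool_pos': array([0.6272, 0.1856, 0.3012]), 'tcp_rot': array([-2.5186,  1.8726, -0.0026]), 'wrist_force': array([ 0.5581,  0.1645, -1.1663]), 'gripper_width': np.float64(0.0856)}
shift [ 0.002 -0.019 -0.012] turn [-0.04  0.    0.03] mm 1.4 deg 0.2
shift [ 0.002 -0.019  0.222] turn [-0.04  0.    0.03] mm 13.3 deg 0.2
```

View pics/w16o.png

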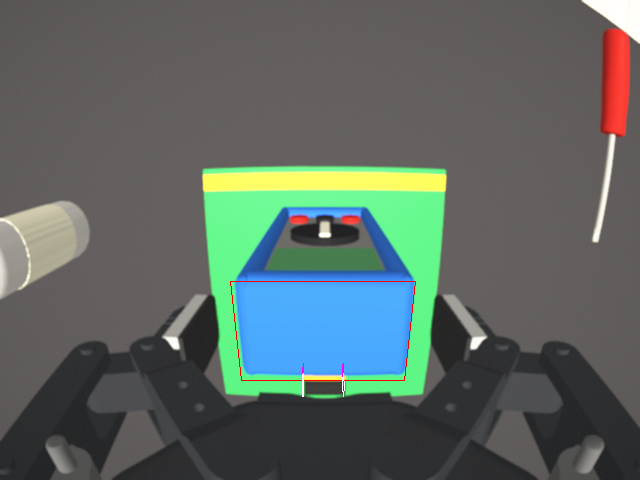

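Call:
jog_arm:
  steps: "0 -0.03 0.05 -0.04 0 0.03 1; 0 -0.045 0.12 -0.04 0 0.03 1; 0 -0.045 0.19 -0.04 0 0.03 1; 0 -0.045 0.22 -0.04 0 0.03 1; 0 -0.045 0.22 -0.04 0 0.03 1; 0 -0.045 0.22 -0.04 0 0.03 0.85; 0 -0.045 0.22 -0.04 0 0.03 0.6; 0 -0.045 0.22 -0.04 0 0.03 0.6"
  force: 50

```text
time: 21.1
tool_pos: [0.6301, 0.1866, 0.2885]
tcp_rot: [2.519, -1.878, -0.0]
wrist_force: [0.1, 0.5, 2.0]
gripper_width: 0.0636
```

```bash
python3 look.py w17
python3 - <<'E'
from plan import *
from rig import r
s=r.sense();print(s['wrist_force'],s['ft_torque'],R.from_rotvec(s['tcp_rot']).as_matrix().round(4))
E
```

```text
{'time': np.float64(21.1), 'joint_pos': array([-0.035 ,  0.4633, -0.4238,  1.562 ,  0.2016,  1.1599, -1.7814]), 'tool_pos': array([0.6301, 0.1866, 0.2885]), 'tcp_rot': array([ 2.5186e+00, -1.8779e+00, -4.0000e-04]), 'wrist_force': array([0.127 , 0.4759, 2.0081]), 'gripper_width': np.float64(0.0636)}
[-0.53298091  0.96658962  2.28632419] [ 0.15303322 -0.10612074  0.0348841 ] [[ 2.855e-01 -9.584e-01 -2.000e-04]
 [-9.584e-01 -2.855e-01  2.000e-04]
 [-3.000e-04  2.000e-04 -1.000e+00]]
```

View pics/w17.png

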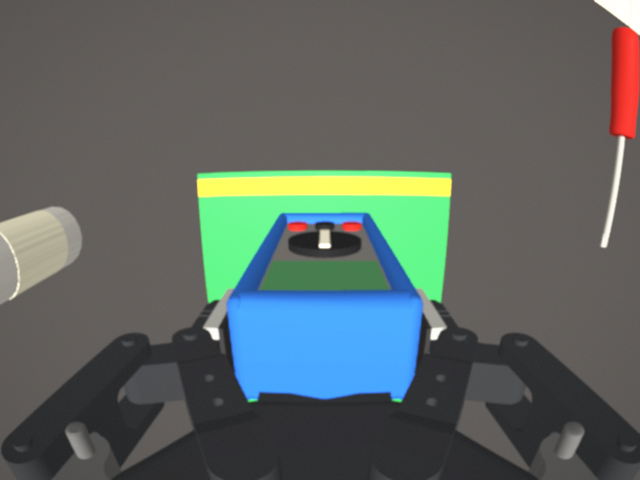

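```bash
cat > lean.py <<'E'
from plan import *
from rig import r
HT=np.array([0,.021,.2855])
def lp(t,hx,hz):
    a=np.sin(t)*MX-np.cos(t)*ZM;Rt=tool(-MYv,a)
    heel=C+hx*MX;heel[2]=.003+hz
    return Rt,heel-Rt@HT
def run(L):
    s=r.sense();q=s['joint_pos']
    R0=R.from_rotvec(s['tcp_rot']).as_matrix();print('now heel rel',(h:=s['tool_pos']+R0@HT-C)@MX,h@MYv,h[2],'F',s['wrist_force'],s['ft_torque'])
    for l in L:
        Rt,p=lp(*l);q,e=ik(Rt,p,q);print(l,q.round(2),e,end=' ');go(s,Rt,p)
E
python3 -c "
from lean import *
run([(0,.032,.02),(.15,.035,.022),(.3,.04,.02),(.45,.045,.015),(.58,.045,.012),(.58,.045,0)])"
```

```text
now heel rel 0.031963752577071805 0.0007855172852345559 -2.1891925480074965e-05 F [-0.53298091  0.96658962  2.28632419] [ 0.15303322 -0.10612074  0.0348841 ]
(0, 0.032, 0.02) [-0.03  0.45 -0.43  1.54  0.19  1.2  -1.77] [0. 0.] shift [ 0.012  0.    -0.334] turn [ 0.  0. -0.] mm 20.0 deg 0.0
(0.15, 0.035, 0.022) [ 0.01  0.32 -0.44  1.72  0.18  1.   -1.77] [0. 0.] shift [ 0.012  0.665 -0.366] turn [ 1.72  0.   -0.  ] mm 45.6 deg 8.6
(0.3, 0.04, 0.02) [ 0.04  0.2  -0.45  1.89  0.17  0.78 -1.78] [0. 0.] shift [ 0.012  1.289 -0.224] turn [ 3.44  0.   -0.  ] mm 78.5 deg 17.2
(0.45, 0.045, 0.015) [ 0.06  0.11 -0.46  2.05  0.17  0.55 -1.79] [0. 0.] shift [0.012 1.888 0.071] turn [ 5.16  0.   -0.  ] mm 113.4 deg 25.8
(0.58, 0.045, 0.012) [ 0.06  0.04 -0.45  2.2   0.21  0.34 -1.85] [0. 0.] shift [0.012 2.448 0.386] turn [ 6.65  0.   -0.  ] mm 148.7 deg 33.2
(0.58, 0.045, 0) [ 0.05  0.06 -0.45  2.21  0.26  0.31 -1.9 ] [0. 0.] shift [0.012 2.448 0.586] turn [ 6.65  0.   -0.  ] mm 151.1 deg 33.2
```

Call:
jog_arm:
  steps: "0 0 -0.06 0 0 0 0.6; 0 0 -0.18 0 0 0 0.6; 0 0 -0.3 0 0 0 0.6; 0 0.15 -0.35 0.4 0 0 0.6; 0 0.4 -0.37 1.05 0 0 0.6; 0 0.67 -0.366 1.72 0 0 0.6; 0 1 -0.3 2.6 0 0 0.6; 0 1.29 -0.224 3.44 0 0 0.6"

```text
time: 22.15
tool_pos: [0.555, 0.1641, 0.3019]
tcp_rot: [-2.316, 1.727, -0.263]
wrist_force: [0.1, -0.8, -4.6]
gripper_width: 0.0634
```

Call:
jog_arm:
  steps: "0 0.3 0.02 0.86 0 0 0.6; 0 0.58 0.06 1.65 0 0 0.6; 0 0.83 0.1 2.4 0 0 0.6; 0 0.96 0.13 2.8 0 0 0.6; 0 1.03 0.15 3 0 0 0.6; 0 1.05 0.155 3.05 0 0 0.6; 0 1.05 0.155 3.05 0 0 0.6; 0 1.05 0.155 3.05 0 0 0.6"

```text
time: 23.15
tool_pos: [0.5011, 0.148, 0.2744]
tcp_rot: [-2.125, 1.585, -0.46]
wrist_force: [0.1, -1.1, -4.9]
gripper_width: 0.0631
```

```bash
python3 look.py w18; python3 -c "
from lean import *
run([(.58,.045,.012),(.58,.045,0)])
a=r.camera('side')[:,:,::-1];cv2.imwrite('pics/side18.png',a);cv2.imwrite('pics/side18c.png',cv2.resize(a[170:330,190:350],(600,600),interpolation=2))"
```

```text
{'time': np.float64(23.15), 'joint_pos': array([ 0.061 ,  0.0538, -0.4591,  2.1578,  0.2113,  0.3797, -1.8462]), 'tool_pos': array([0.5011, 0.148 , 0.2744]), 'tcp_rot': array([-2.125 ,  1.5847, -0.46  ]), 'wrist_force': array([ 0.0749, -1.0844, -4.9482]), 'gripper_width': np.float64(0.0631)}
now heel rel 0.05350545949363853 0.0005790728247046101 0.018962006915005495 F [ 0.3804738   0.08474567 -4.63517753] [-0.32656415  1.07912884 -0.03762219]
(0.58, 0.045, 0.012) [ 0.06  0.04 -0.46  2.2   0.21  0.34 -1.85] [0. 0.] shift [0.01  0.252 0.017] turn [ 0.17 -0.   -0.01] mm 15.2 deg 0.8
(0.58, 0.045, 0) [ 0.05  0.06 -0.45  2.21  0.26  0.31 -1.9 ] [0. 0.] shift [0.01  0.359 0.186] turn [ 0.17 -0.   -0.01] mm 24.3 deg 0.8
```

View pics/side18c.png

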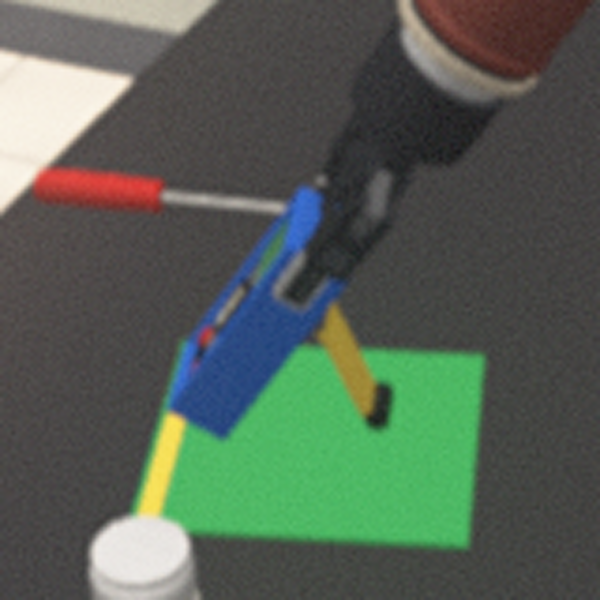

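View pics/w18.png

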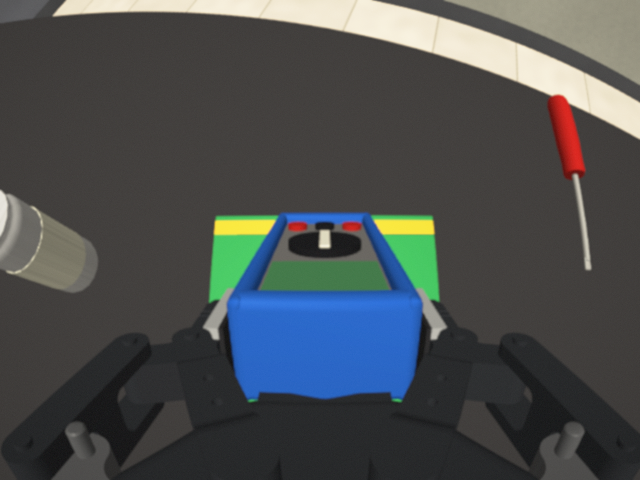

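Call:
jog_arm:
  steps: "0 0.06 0.01 0.05 0 0 0.6; 0 0.14 0.015 0.12 0 0 0.6; 0.01 0.22 0.017 0.17 0 0 0.6; 0.01 0.26 0.03 0.17 0 0 0.6; 0.01 0.285 0.07 0.17 0 0 0.6; 0.01 0.305 0.1 0.17 0 0 0.6; 0.01 0.315 0.115 0.17 0 0 0.6; 0.01 0.315 0.115 0.17 0 0 0.6"

```text
time: 24.25
tool_pos: [0.4892, 0.1439, 0.2581]
tcp_rot: [-2.114, 1.577, -0.47]
wrist_force: [0.8, 0.8, -3.8]
gripper_width: 0.0631
```

```bash
python3 -c "
from lean import *
run([(.58,.045,0)])"
```

```text
now heel rel 0.04466428211493113 -3.401423341272032e-05 0.004762839658927267 F [ 0.78232674  0.77260069 -3.82609579] [-0.35075734  1.09975968 -0.00582906]
(0.58, 0.045, 0) [ 0.05  0.06 -0.45  2.21  0.26  0.31 -1.9 ] [0. 0.] shift [-0.     0.039  0.069] turn [ 0. -0. -0.] mm 4.8 deg 0.0
```

Tilt is exact and it hangs 4.8 mm above the mat. Now I lower it slowly.

Call:
jog_arm:
  steps: "0 0.006 0.01 0 0 0 0.6; 0 0.013 0.022 0 0 0 0.6; 0 0.02 0.034 0 0 0 0.6; 0 0.026 0.045 0 0 0 0.6; 0 0.032 0.056 0 0 0 0.6; 0 0.036 0.062 0 0 0 0.6; 0 0.036 0.062 0 0 0 0.6; 0 0.036 0.062 0 0 0 0.6"

```text
time: 25.25
tool_pos: [0.4896, 0.1439, 0.2542]
tcp_rot: [-2.113, 1.576, -0.471]
wrist_force: [-2.3, -0.9, 0.3]
gripper_width: 0.0633
```

```bash
python3 -c "
from lean import *
run([(.58,.045,0)])"
```

```text
now heel rel 0.04529479330321034 -0.00010922989393975097 0.0010346051518835301 F [-2.31280395 -0.90394339  0.27808766] [-0.28179429  1.06129432 -0.0262414 ]
(0.58, 0.045, 0) [ 0.05  0.06 -0.45  2.21  0.26  0.31 -1.9 ] [0. 0.] shift [-0.001  0.009  0.012] turn [-0.01 -0.   -0.  ] mm 0.9 deg 0.1
```

Call:
jog_arm:
  steps: "0 0.003 0.004 0 0 0 0.6; 0 0.006 0.008 0 0 0 0.6; 0 0.009 0.012 0 0 0 0.6; 0 0.011 0.015 0 0 0 0.6; 0 0.012 0.018 0 0 0 0.6; 0 0.012 0.018 0 0 0 0.6; 0 0.012 0.018 0 0 0 0.6; 0 0.012 0.018 0 0 0 0.6"

```text
time: 26.25
tool_pos: [0.4898, 0.1441, 0.2539]
tcp_rot: [-2.113, 1.575, -0.473]
wrist_force: [-11.5, -3.7, 15.5]
gripper_width: 0.0634
```

```bash
python3 look.py w19; python3 -c "
from lean import *
run([(.58,.045,0)])"
```

```text
{'time': np.float64(26.25), 'joint_pos': array([ 0.0508,  0.0588, -0.4514,  2.2086,  0.2737,  0.3102, -1.9102]), 'tool_pos': array([0.4898, 0.1441, 0.2539]), 'tcp_rot': array([-2.1127,  1.5752, -0.4727]), 'wrist_force': array([-11.4553,  -3.7126,  15.5034]), 'gripper_width': np.float64(0.0634)}
now heel rel 0.045920516563532174 -9.548908650657689e-05 0.0009636733918028688 F [-11.49371125  -3.50891253  16.29850266] [-0.42122833  1.54774278 -0.00341427]
(0.58, 0.045, 0) [ 0.05  0.06 -0.45  2.21  0.26  0.31 -1.9 ] [0. 0.] shift [0.001 0.01  0.006] turn [-0.03 -0.01 -0.  ] mm 0.7 deg 0.1
```

View pics/w19.png

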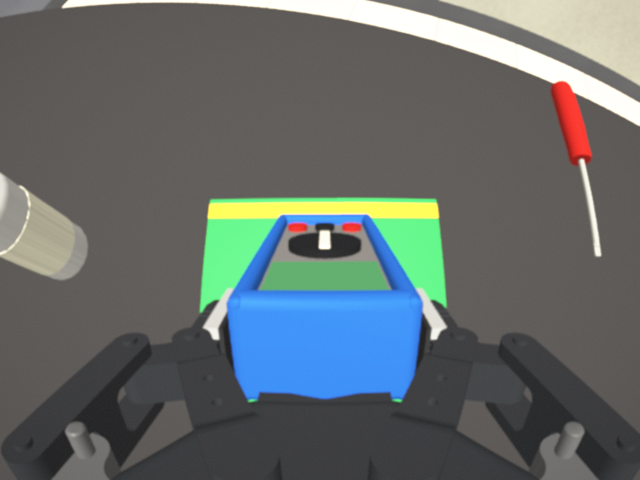

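```bash
python3 -c "
from lean import *
R0,p0=lp(.58,.0453,.001)
for t in (.585,.59,.595,.6,.61):
    Rt,p=lp(t,.0453,.001);print(t,(R0.T@(p-p0)/.06).round(4),(R.from_matrix(R0.T@Rt).as_rotvec()/np.deg2rad(5)).round(3))
"
```

```text
0.585 [-0.      0.0238 -0.0017] [0.057 0.    0.   ]
0.59 [ 0.      0.0476 -0.0033] [0.115 0.    0.   ]
0.595 [ 0.      0.0714 -0.0047] [ 0.172  0.    -0.   ]
0.6 [ 0.      0.0952 -0.006 ] [ 0.229 -0.    -0.   ]
0.61 [ 0.      0.1429 -0.0084] [0.344 0.    0.   ]
```

Call:
jog_arm:
  steps: "0 -0.005 -0.008 0 0 0 0.6; 0 -0.01 -0.016 0 0 0 0.6; 0 0.002 -0.017 0.03 0 0 0.6; 0 0.014 -0.018 0.057 0 0 0.6; 0 0.026 -0.019 0.086 0 0 0.6; 0 0.038 -0.019 0.115 0 0 0.6; 0 0.038 -0.019 0.115 0 0 0.6; 0 0.038 -0.019 0.115 0 0 0.6"

```text
time: 27.3
tool_pos: [0.4876, 0.1434, 0.2532]
tcp_rot: [-2.105, 1.569, -0.479]
wrist_force: [-0.9, -1.1, 7.3]
gripper_width: 0.0634
```

```bash
cat > cop.py <<'E'
from lean import *
s=r.sense();R0=R.from_rotvec(s['tcp_rot']).as_matrix()
F=s['wrist_force']-[.5,.0,-4.5];tau=s['ft_torque']-np.array([-.34,1.10,-.02])
Fx,Fz,ty=F@MX,F[2],tau@MYv
a=R0[:,2];print('tilt',np.arctan2(a@MX,-a[2]))
hz=s['tool_pos'][2]-.003
print('Fx,Fz,ty',Fx.round(2),Fz.round(2),ty.round(3),'cop X rel tcp',((-hz*Fx-ty)/Fz).round(3),'heel',(R0@HT@MX).round(3),'foot',(R0@HT@MX-.091).round(3))
run([(.58,.045,0)])
E
python3 cop.py
```

```text
tilt 0.5927464543628845
Fx,Fz,ty -1.71 11.85 -0.357 cop X rel tcp 0.066 heel 0.142 foot 0.051
now heel rel 0.04620156820711408 -1.8381409127302822e-05 0.0016945528050018891 F [-0.94657278 -1.14487058  7.34516972] [-0.34228961  0.72672983 -0.07430632]
(0.58, 0.045, 0) [ 0.05  0.06 -0.45  2.21  0.26  0.31 -1.9 ] [0. 0.] shift [ 0.    -0.028  0.017] turn [-0.15 -0.   -0.  ] mm 2.0 deg 0.7
```

Call:
jog_arm:
  steps: "0 -0.003 -0.005 0 0 0 0.6; 0 -0.003 -0.005 0 0 0 0.6; 0 -0.003 -0.005 0 0 0 0.77; 0 -0.003 -0.005 0 0 0 0.8; 0 -0.003 -0.005 0 0 0 0.9; 0 -0.003 -0.005 0 0 0 1; 0 -0.003 -0.005 0 0 0 1; 0 -0.003 -0.005 0 0 0 1"

```text
time: 28.3
tool_pos: [0.4869, 0.1432, 0.2527]
tcp_rot: [-2.107, 1.571, -0.477]
wrist_force: [-0.7, -0.1, -0.4]
gripper_width: 0.0855
```

```bash
python3 look.py w20; python3 cop.py; python3 -c "
from rig import r
import cv2
a=r.camera('side')[:,:,::-1];cv2.imwrite('pics/side20.png',a);cv2.imwrite('pics/side20c.png',cv2.resize(a[170:330,190:350],(600,600),interpolation=2))"
```

```text
{'time': np.float64(28.3), 'joint_pos': array([ 0.0504,  0.0534, -0.4505,  2.2193,  0.279 ,  0.2966, -1.917 ]), 'tool_pos': array([0.4869, 0.1432, 0.2527]), 'tcp_rot': array([-2.1066,  1.5709, -0.4775]), 'wrist_force': array([-0.7033, -0.1227, -0.4154]), 'gripper_width': np.float64(0.0855)}
tilt 0.5902494884090544
Fx,Fz,ty 0.0 4.68 -0.596 cop X rel tcp 0.127 heel 0.141 foot 0.05
now heel rel 0.04485762394640167 -9.236185382273734e-05 0.0007819511762831048 F [ 0.77564412 -0.91881598  0.17805365] [-0.15852426  0.53221655  0.02700677]
(0.58, 0.045, 0) [ 0.05  0.06 -0.45  2.21  0.26  0.31 -1.9 ] [0. 0.] shift [-0.001 -0.043  0.016] turn [-0.12 -0.   -0.  ] mm 2.8 deg 0.6
```

View pics/side20c.png

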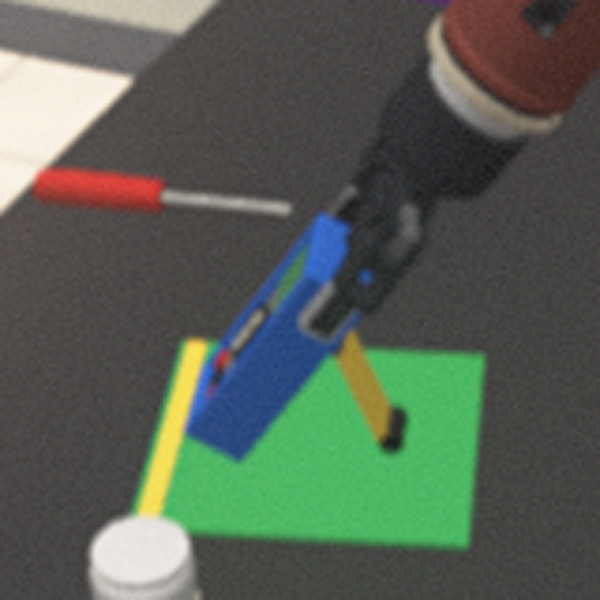

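View pics/w20.png

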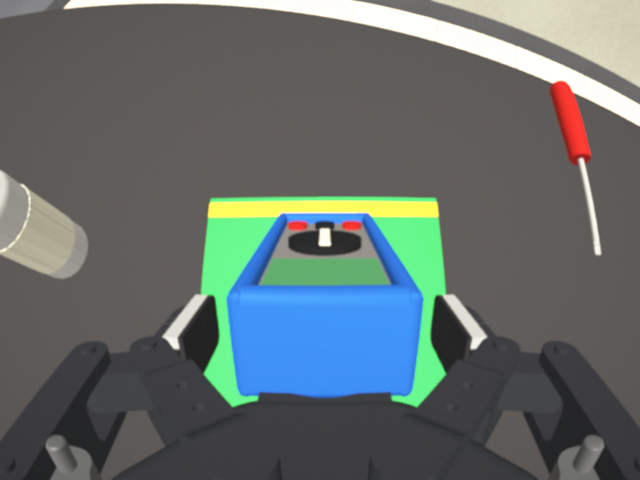

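Call:
jog_arm:
  steps: "0 0 -0.08 0 0 0 1; 0 0 -0.25 0 0 0 1; 0 0 -0.5 0 0 0 1; 0 0 -0.8 0 0 0 1; 0 0 -1.15 0 0 0 1; 0 0 -1.5 0 0 0 1; 0 0 -1.75 0 0 0 1; 0 0 -1.85 0 0 0 1"

```text
time: 29.4
tool_pos: [0.4275, 0.1255, 0.3457]
tcp_rot: [-2.106, 1.57, -0.479]
wrist_force: [-0.6, 0.2, 0.4]
gripper_width: 0.0856
```

```bash
python3 look.py w21; python3 -c "
from rig import r
import cv2
for n in('side','top'):
    a=r.camera(n)[:,:,::-1];cv2.imwrite(f'pics/{n}21.png',a)
    if n=='side':cv2.imwrite('pics/side21c.png',cv2.resize(a[170:380,190:400],(600,600),interpolation=2))"
```

```text
{'time': np.float64(29.4), 'joint_pos': array([ 0.0472, -0.2359, -0.4001,  2.2423, -0.0906,  0.5278, -1.5876]), 'tool_pos': array([0.4275, 0.1255, 0.3457]), 'tcp_rot': array([-2.1058,  1.5703, -0.4788]), 'wrist_force': array([-0.6174,  0.1883,  0.4186]), 'gripper_width': np.float64(0.0856)}
```

View pics/side21c.png

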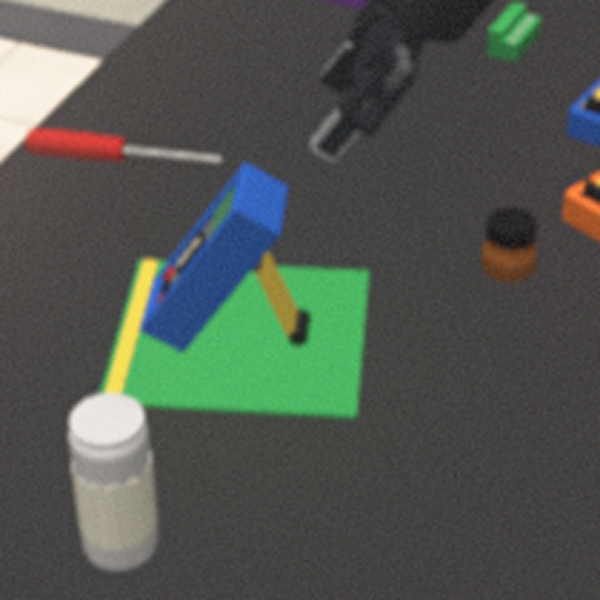

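View pics/w21.png

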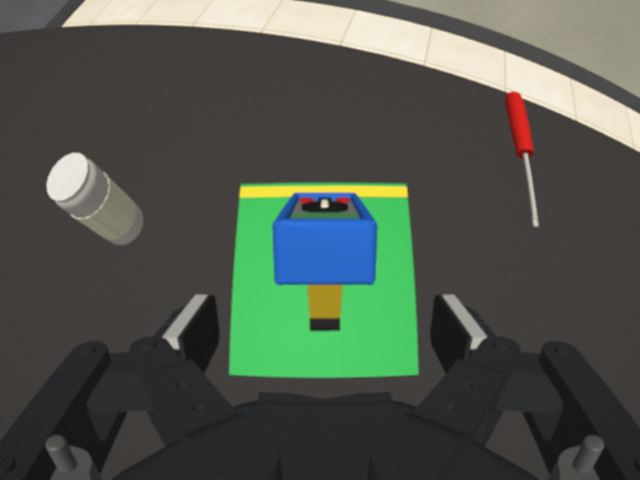

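View pics/top21.png

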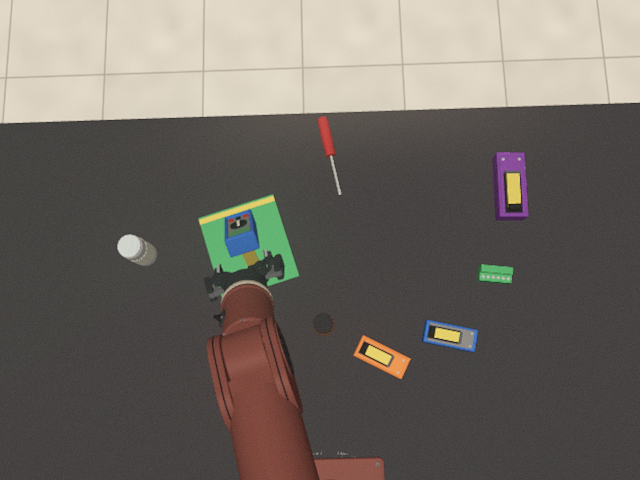

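Run:
```python
from lean import *
s=r.sense();cal=r.calibration('wrist');cv2.imwrite('pics/w22.png',im:=r.camera('wrist')[:,:,::-1].copy())
th=.58;hx=.0455
xm=np.cos(th)*ZM-np.sin(th)*MX;zm=np.cross(xm,MYv);heel=C+hx*MX
P=lambda x,y,z:heel+(x+.075)*xm+y*MYv+(z-.021)*zm
def poly(pts,col):cv2.polylines(im,[wproj(cal,s,np.array(pts)).astype(np.int32)],True,col,1)
for x in(.075,):poly([P(x,a*.032,b*.021) for a,b in((1,1),(1,-1),(-1,-1),(-1,1))],(0,0,255))
poly([P(a*.075,b*.032,-.021) for a,b in((1,1),(1,-1),(-1,-1),(-1,1))],(0,255,255))
for al,col in((.87,(255,0,255)),(.95,(255,255,255))):
    x=.025-.08*np.cos(al)+.004*np.sin(al);z=.0255+.08*np.sin(al)+.004*np.cos(al)
    for y in(.014,-.014):poly([P(x+.008*np.cos(t),y,z+.008*np.sin(t)) for t in np.linspace(0,6.3,40)],col)
poly([C+a*.1*MX+b*.09*MYv for a,b in((1,1),(1,-1),(-1,-1),(-1,1))],(255,0,0))
cv2.imwrite('pics/w22o.png',cv2.resize(im[160:400,200:440],(600,600),interpolation=2))
print(s['time'],s['qd'].round(3))
```

```text
29.55 [ 0.002  0.015 -0.002  0.003  0.003 -0.003 -0.001]
```

View pics/w22o.png

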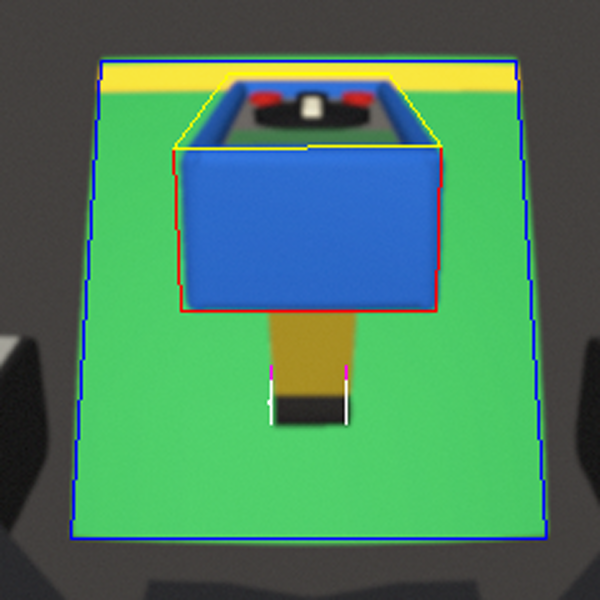

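```bash
python3 -c "
from rig import r
print(r.finish_job())"
```

```text
the job is handed in; nothing more can be done
None
```

The job is handed in at about 29.6 s of the 72 s allowed. The larger blue meter stands on the green mat, leaning on its bottom edge and the open leg, with its screen towards the yellow stripe.

**What I did:**
- I pinched the foot and swung the leg open to its stop.
- I then gripped the meter's top end, stood it upright on the mat and re-gripped it from above.
- I leaned it back and lowered it slowly.
- I let go only once the forces showed both the bottom edge and the foot bearing.

**Last checks:**
- **Pose:** the final wrist picture matches a lean of 0.58 rad and a leg angle of 0.95 rad. After letting go, the gripper backed about 110 mm clear and the meter did not move.
- **Other items:** the spray can, terminal block and screwdriver sit where they began in the top view. The jar was only compared by eye.

**What disagreed or went wrong:**
- An early fit from one wrist picture gave a leg angle of 0.90 rad. That view is nearly blind to the angle, and the top, upright and final views all agree on 0.95.
- The last pulls on the leg dragged the meter about 7 mm along the bench, before I gripped it.
- On the first touch-down only the bottom edge bore, with a push of about 20 N on the mat. I eased off and added about half a degree of lean to bring the foot down.

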